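# Lay out a board kit by height and scrap the bulged capacitor

## Robot

A 6-joint arm with a two-finger parallel gripper is mounted at the origin on the work surface. World frame = base frame: x ahead of the robot, y to its left, z up, the work surface at z = 0. Lengths are in m, angles in rad, forces in N, time in s.
With the tool pointing down it reaches from about 0.35 to 0.775 m from the base axis. Payload 5.5 kg.
Tool frame: the origin (TCP) lies on the centre line of the jaws, within the pads' length; the fingertips stand 11 mm ahead of it and the grasp point (between the pads) lies 8 mm behind it; z points along the fingers, y is the direction in which the jaws open and shut (so a half turn about z gives the same grasp; the last joint's range is limited). The gripper opens to 85 mm and grips with 20 to 120 N. Pads are 22 mm wide; open, the fingers measure 114 mm over their backs; the gripper's body (76 mm by 85 mm) begins 54 mm behind the grasp point. The pads swing forward as they close: fully open they stand 13 mm farther back than shut.
Start: joints at [1.085, 0.313, 0.046, 1.304, 0, 1.431], TCP at [0.195, 0.541, 0.242] pointing down, gripper open.
Joint ranges: [-2.76, 2.76], [-0.86, 1.69], [-1.03, 1.26], [-2.2, 2.34], [-1.47, 1.5], [-3.14, 3.14]. Speed limits (rad/s): [2.57, 2.57, 3.14, 3.14, 3.14, 3.14].

## Interface

Orientations are given as a unit quaternion [w, x, y, z].
In Python, from workcell import env, imaging, order gives the robot as it stands. The module is installed in compiled form; this text tells all that it offers.
- The arm moves only by the tool move_arm, never from a script. Its argument "deltas" is one flat list of numbers, 7 for each row, row after row: the gripper's target within -1 to 1 (shut at 1, half-way at 0, fully open at -1), then the shift along the tool's x, y, z in m, then the turn, a rotation vector about the tool's x, y, z in degrees. In form: [jaw, tx, ty, tz, ax, ay, az, jaw, tx, ty, tz, ax, ay, az, ...]. A call has 1 to 10 rows; each row shifts and turns the commanded pose from where the row before left it, along the tool's axes as they then stand; what a row does not reach is not made up. A row lasts 1/8 s, in which the tool goes at most 62.5 mm and 10.7 degrees, less where a joint would pass 70% of its speed; a pose out of reach is approached as far as the arm can. A call is refused whole if a number of a shift passes 0.0625 or a number of a turn 10.7, either way. A call with a gripper value outside its range is refused whole. The fingers move at their own pace and stop on an object; "squeeze" is the grip in N (left out, the last holds). Time passes only in rows, so rows that do not move let the fingers close. It gives the time, the measured TCP pose, the force and the opening at its end, in the units of the state.
- env.get_state(): the state, without advancing time (a new reading comes with each control period).
- imaging.read_camera(name): name is "scene" or "top" or "wrist"; returns a dict with "img" (384x512x3 uint8, red, green, blue), "z_map" (384x512 float32, m along the optical axis (not along the pixel's ray), 0 where there is no reading), "fx", "fy", "cx", "cy" (pixels), "rvec" (rotation vector, rad) and "tvec" (3), from world to camera coordinates, as OpenCV has them. Camera axes: x right, y down, z forward; pixel columns grow to the right and rows downward; lengths in m; the calibration is good to about 2 mm. A picture is of the moment at which its call begins.
- order.hand_in(): hands the job in, once; it reports no verdict.
Trained networks look in a picture, given as the dict that the camera call returned (one of the last four; its "shot" number tells which), for a name from the list of things; names that differ only in an ending like _2 or _b are one class to them, and where a whole thing is asked for, a point or a joint stands for the part that bears it (a point fixed in the world has none). Each returns a list of dicts, best first, with "confidence" (0 to 1); they miss things now and then, are a little off and sometimes report something else, mostly with a low value. They report only what shows in the picture. A call takes as long as a camera call.
- imaging.recognise(picture, thing): "centre" ([column, row] in pixels, amid what is visible of it).
- imaging.cut_out(picture, thing): "mask" (384x512 bool, what is visible of it) and "centre" ([column, row] in pixels, amid what is visible of it).
The state is a dict: "clock": time; "joint_pos": joint angles; "qvel": joint speeds; "tau": joint torques, N m; "tcp_pos": TCP position; "orientation": TCP orientation; "wrist_force": force on the tool from outside, world axes, zero at the start; "ft_torque": the same for the moment, N m; "finger_gap": finger opening in m.
Only numpy, scipy, OpenCV 4.12 (cv2) and the standard library are available. Lean on these libraries where they do the work, as an engineer would, in place of code of your own. Each camera call takes 0.05 s, during which the arm holds its last target.

## Task

Lay out the kit for the green circuit board along the kitting rail in fitting order, by height: stand the lowest part upright on the middle of the pad nearest the circuit board, then the next higher on the next pad and so on, up to the highest part on the pad next to the red scrap bin. The parts are the blue relay, the ring choke, the good capacitor and the heatsink, one to a pad; the failed capacitor with the bulged, brown-crusted top does not belong in the kit: drop it through the sprung flap into the scrap bin.

Things in the scene. Friction and masses are not known exactly. Their poses are not given: they have to be found in the camera images.
- relay_c (a point): Blue low-profile power relay, the lowest part: plain blue block 13 mm (its own x) by 29 mm (its own y) standing in a pink 5 mm pin guard (fixed foot) of 18 x 34 mm; 20 mm high in all. 25 g. The point is its centre, half-way up (10 mm above its underside). z is up.
- choke_c (a point): Ring choke: yellow ring core wound with copper wire, 38 mm diameter, lying flat in a round pink 5 mm pin guard (fixed foot) of 42 mm diameter; 30 mm high in all, second lowest. 60 g. The point is its centre, half-way up (15 mm above its underside). z is up.
- cap_good_c (a point): The sound capacitor: navy blue upright can of 30 mm diameter with a light stripe and a FLAT bright aluminium top scored with a cross, in a round pink 5 mm pin guard (fixed foot) of 34 mm diameter; 45 mm high in all, second highest of the good parts. 60 g. The point is half-way up (22.5 mm above its underside). z is up.
- heatsink_c (a point): Bare aluminium finned heatsink, the highest part: upright finned block 25 mm (its own x, over the fin tips) by 40 mm (its own y) in a pink 5 mm pin guard (fixed foot) of 30 x 46 mm; 62 mm high in all. 65 g. The point is its centre, half-way up (31 mm above its underside). z is up.
- cap_bulged_c (a point): The failed capacitor, the reject: the same navy can of 30 mm diameter with a light stripe, but its grey top is DOMED and crusted with brown residue; the can's straight side ends 45 mm and the dome 49 mm above its underside; round pink 5 mm pin guard (fixed foot) of 34 mm diameter. 60 g. The point is 24 mm above its underside. z is up.
- pad_1_top (a point): One of four dark grey pads (60 x 64 mm, white outline, white cross at the centre) in a row 76 mm apart on the fixed aluminium kitting rail, 72 mm wide: the rail's end towards -y (the robot's right). The point is the centre of its flat top face, 12 mm above the bench (no rim or lip); z is up, y runs along the rail from pad_1 to pad_4.
- pad_2_top (a point): One of four dark grey pads (60 x 64 mm, white outline, white cross at the centre) in a row 76 mm apart on the fixed aluminium kitting rail, 72 mm wide: second from the -y end. The point is the centre of its flat top face, 12 mm above the bench (no rim or lip); z is up, y runs along the rail from pad_1 to pad_4.
- pad_3_top (a point): One of four dark grey pads (60 x 64 mm, white outline, white cross at the centre) in a row 76 mm apart on the fixed aluminium kitting rail, 72 mm wide: third from the -y end (second from the +y end). The point is the centre of its flat top face, 12 mm above the bench (no rim or lip); z is up, y runs along the rail from pad_1 to pad_4.
- pad_4_top (a point): One of four dark grey pads (60 x 64 mm, white outline, white cross at the centre) in a row 76 mm apart on the fixed aluminium kitting rail, 72 mm wide: the rail's end towards +y (the robot's left). The point is the centre of its flat top face, 12 mm above the bench (no rim or lip); z is up, y runs along the rail from pad_1 to pad_4.
- bin: Fixed red scrap bin, 130 x 130 x 145 mm high, beside one rail end (the board is beside the other, y of opposite sign). Origin: centre of its underside, z up. Mid-top: a mouth 80 mm (x) by 100 mm (y) shut by a level grey flap hinged at its +x edge, free edge (yellow strip) to -x. Lightly sprung (0.2 N): a capacitor let go on it swings it down by its weight and falls in; the flap then shuts itself.

How it is judged:
By the outcome, as a careful person would: the job done as asked, in the order asked, and still so for the second after the job is handed in, with the robot touching nothing.
It also fails if it takes over 122 s, if anything falls off the work surface, if the arm or the gripper's body presses on something with over 40 N, if the wrist force passes 120 N, or if a joint passes its speed limit or range.

## Working session

There is one attempt and no reset: what is moved stays moved. The work goes in short steps, Python scripts to look and compute and a tool call to move; the robot and the scene stay as the last step left them, time stands still between calls to the robot, and variables do not carry over. Pictures are saved under pics/ and viewed, and the job is handed in when it is done.

Besides the shell and the picture viewer there is one more tool, called after "Emit:" by a JSON object that holds its "op" and its "data". move_arm: Moves the arm, as the interface text tells. Its arguments: {"type":"object","properties":{"deltas":{"type":"array"},"squeeze":{"type":"number"}},"required":["deltas"]}

```bash
mkdir -p pics
python3 - <<'E'
from workcell import env, imaging, order
import cv2,pickle,numpy as np
print(env.get_state())
for n in ["scene","top","wrist"]:
    p=imaging.read_camera(n); pickle.dump(p,open(f"pics/{n}0.pkl","wb"))
    cv2.imwrite(f"pics/{n}0.png",p["img"][:,:,::-1])
    print(n,{k:v for k,v in p.items() if k not in("img","z_map")})
E
```

```text
{'clock': 0.0, 'joint_pos': array([1.08539988e+00, 3.13979812e-01, 4.49733872e-02, 1.30359321e+00,
       2.61818793e-06, 1.43121219e+00]), 'qvel': array([ 0.00097713, -0.00063759,  0.00038784,  0.00126486,  0.00126109,
       -0.00045538]), 'tau': array([ 7.26192156e-04, -4.80623281e+01,  2.98535782e+01,  1.95620977e-02,
       -1.99672172e-04,  8.80238868e-07]), 'tcp_pos': array([0.194671  , 0.54052177, 0.24141828]), 'orientation': array([-2.78440055e-04,  1.72045820e-01,  9.85088536e-01, -8.57583807e-04]), 'wrist_force': array([-0.02454265, -0.09104323,  0.35963324]), 'ft_torque': array([-0.02081433, -0.10171051,  0.03011051]), 'finger_gap': 0.0856566660469209}
scene {'fx': 353.7347658460758, 'fy': 353.7347658460758, 'cx': 260.67172371387085, 'cy': 191.08490558818661, 'rvec': array([ 1.98857499,  1.39480978, -0.58873522]), 'tvec': array([-0.19329173, -0.34532416,  1.20184592]), 'shot': 1}
top {'fx': 392.3405800684763, 'fy': 392.3405800684763, 'cx': 258.594885264735, 'cy': 196.30272296683356, 'rvec': array([ 2.0671812 , -2.13586365,  0.25340077]), 'tvec': array([0.0143129 , 0.56299933, 0.76141536]), 'shot': 2}
wrist {'fx': 296.4860290537762, 'fy': 296.4860290537762, 'cx': 252.2864380596168, 'cy': 201.28981282087847, 'rvec': array([-2.33599758, -1.64221767, -0.27358379]), 'tvec': array([-0.57363586, -0.04297615,  0.38241609]), 'shot': 3}
```

View pics/scene0.png

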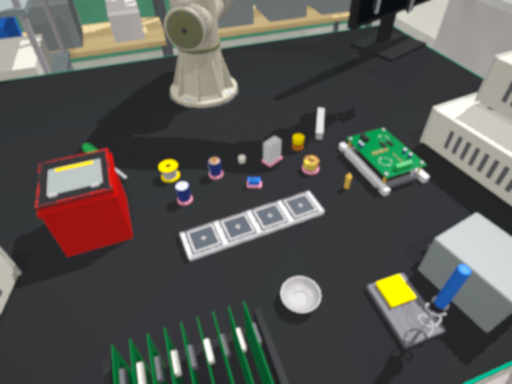

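View pics/top0.png

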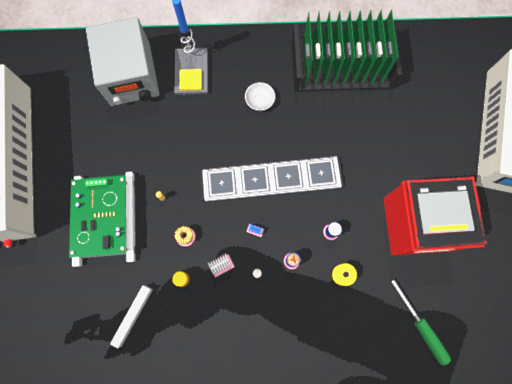

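View pics/wrist0.png

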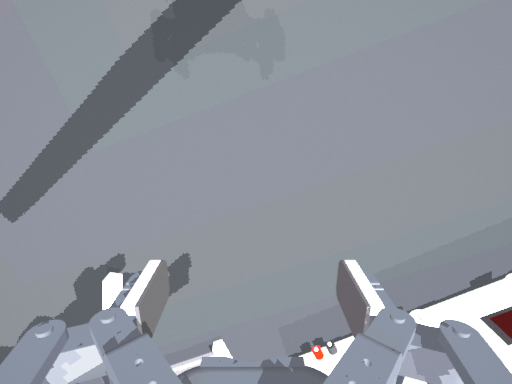

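The scene view shows the red bin at the left (85,200), the rail at (253,225) and the board at the right (385,155). The top view shows the board at left (100,215), the relay at (255,230), the choke at (184,236), the heatsink at (221,265), a brown-topped can at (291,261), a bright-topped can at (333,231) and the bin at (440,215). Next I'll measure these and zoom in.

```bash
cat > h.py <<'E'
from workcell import env, imaging, order
import cv2,pickle,numpy as np
def pts(p):
    R=cv2.Rodrigues(p["rvec"])[0]; z=p["z_map"]; v,u=np.mgrid[:z.shape[0],:z.shape[1]]
    c=np.stack([(u-p["cx"])/p["fx"]*z,(v-p["cy"])/p["fy"]*z,z],-1)
    w=(c-p["tvec"])@R; w[z==0]=np.nan
    return w
def at(p,uv,Z):
    R=cv2.Rodrigues(p["rvec"])[0]
    d=R.T@np.array([(uv[0]-p["cx"])/p["fx"],(uv[1]-p["cy"])/p["fy"],1]); o=-R.T@p["tvec"]
    return o+d*(Z-o[2])/d[2]
def proj(p,X):
    return cv2.projectPoints(np.array(X,float).reshape(-1,3),p["rvec"],p["tvec"],np.array([[p["fx"],0,p["cx"]],[0,p["fy"],p["cy"]],[0,0,1]]),None)[0].reshape(-1,2)
names=["relay_c","choke_c","cap_good_c","heatsink_c","cap_bulged_c","pad_1_top","pad_2_top","pad_3_top","pad_4_top","bin"]
E
python3 - <<'E'
from h import *
np.set_printoptions(precision=4,suppress=True)
H=dict(relay_c=.01,choke_c=.015,cap_good_c=.0225,heatsink_c=.031,cap_bulged_c=.024,pad_1_top=.012,bin=.145)
for cam in["top","scene"]:
    p=imaging.read_camera(cam); w=pts(p); pickle.dump(p,open(f"pics/{cam}1.pkl","wb"))
    for n in H:
        for r in imaging.recognise(p,n)[:5]:
            if r["confidence"]<.2: continue
            u,v=map(int,r["centre"]); print(cam,n,round(r["confidence"],2),np.array(r["centre"]),w[v,u],at(p,r["centre"],H[n]))
    c=(130,145,380,300) if cam=="top" else (140,120,340,260)
    im=p["img"][c[1]:c[3],c[0]:c[2],::-1]
    cv2.imwrite(f"pics/{cam}z.png",cv2.resize(im,None,fx=3,fy=3,interpolation=cv2.INTER_CUBIC))
E
```

```text
top relay_c 0.42 [255.7 230.9] [0.4983 0.0057 0.0221] [0.4981 0.0042 0.01  ]
top choke_c 0.64 [186.7 240.3] [0.4801 0.1538 0.0324] [0.4816 0.1553 0.015 ]
top cap_good_c 0.8 [335.1 233.5] [ 0.4829 -0.1631  0.0463] [ 0.485  -0.1681  0.0225]
top heatsink_c 0.89 [220.3 263.9] [0.4272 0.0791 0.0611] [0.4273 0.0812 0.031 ]
top heatsink_c 0.62 [291.3 261.5] [ 0.4273 -0.0668  0.0488] [ 0.4274 -0.069   0.031 ]
top cap_bulged_c 0.59 [293.6 260.1] [ 0.4292 -0.0711  0.0483] [ 0.4307 -0.0747  0.024 ]
top pad_1_top 0.86 [318.4 175.3] [ 0.6218 -0.142   0.0105] [ 0.6206 -0.1426  0.012 ]
top bin 0.67 [431.1 219.6] [ 0.4904 -0.3258  0.1438] [ 0.4891 -0.3253  0.145 ]
top bin 0.43 [318.  174.2] [ 0.6237 -0.1419  0.012 ] [ 0.5845 -0.119   0.145 ]
scene choke_c 0.74 [ 84.3 201.5] [ 0.571  -0.3416  0.1326] [ 0.4384 -0.3796  0.015 ]
scene choke_c 0.48 [311.4 166.1] [0.5123 0.1535 0.0244] [0.5033 0.1599 0.015 ]
scene cap_good_c 0.73 [182.4 193.1] [ 0.5091 -0.166   0.0357] [ 0.4959 -0.1646  0.0225]
scene heatsink_c 0.65 [270.5 151.3] [0.4513 0.0676 0.0496] [0.4308 0.0771 0.031 ]
scene cap_bulged_c 0.56 [298.1 204.2] [0.6088 0.0761 0.0111] [0.6202 0.0702 0.024 ]
scene cap_bulged_c 0.55 [217.  164.9] [ 0.4495 -0.0683  0.0452] [ 0.4278 -0.0645  0.024 ]
scene pad_1_top 0.96 [200.8 236.5] [ 0.624  -0.1539  0.0125] [ 0.6255 -0.1526  0.012 ]
scene bin 0.96 [ 83.4 199.4] [ 0.571  -0.3416  0.1378] [ 0.5806 -0.3385  0.145 ]
scene bin 0.68 [252.5 184.4] [ 0.5083 -0.      0.0091] [ 0.6469 -0.0434  0.145 ]
```

View pics/topz.png

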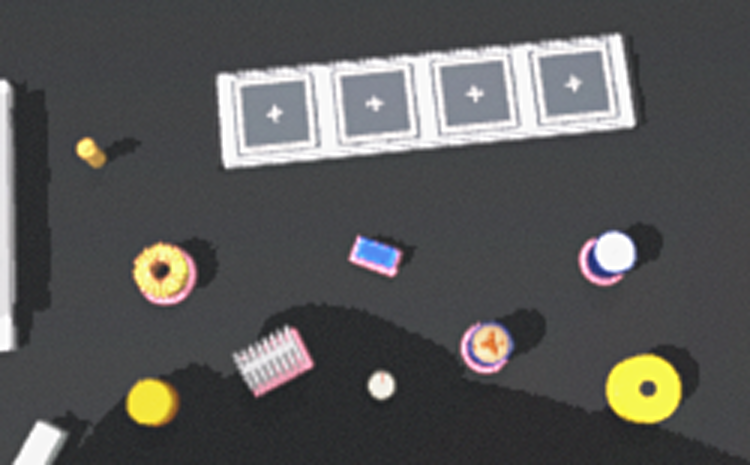

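View pics/scenez.png

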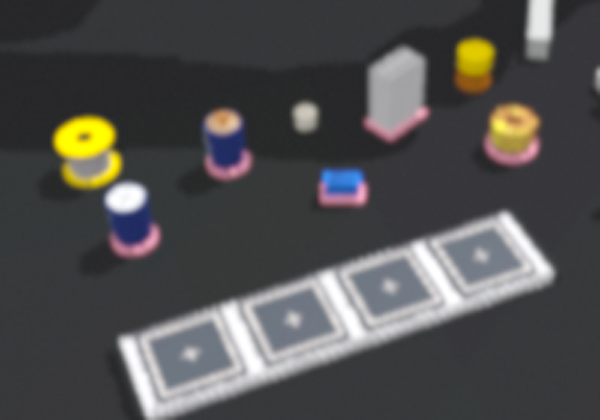

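Run:
```python
from h import *
np.set_printoptions(precision=4,suppress=True)
T=pickle.load(open("pics/top1.pkl","rb"));S=pickle.load(open("pics/scene1.pkl","rb"))
# floor check
for n,p in(("top",T),("scene",S)):
    w=pts(p)
    def sel(c,r,z0,z1): 
        m=(np.hypot(w[...,0]-c[0],w[...,1]-c[1])<r)&(w[...,2]>z0)&(w[...,2]<z1); return w[m]
    print(n,"floor",[np.median(sel(c,.02,-.02,.02)[:,2]) for c in((.53,.06),(.53,-.08),(.7,0))])
    for nm,c,z0,z1 in(("good",(.485,-.167),.04,.055),("bulg",(.428,-.071),.038,.058),("choke",(.483,.158),.022,.04),("relay",(.498,.004),.014,.03),("heat",(.427,.08),.054,.075)):
        q=sel(c,.04,z0,z1)
        rc=cv2.minAreaRect((q[:,:2]*1000).astype(np.float32)); lo,hi=q.min(0),q.max(0)
        print(n,nm,len(q),q.mean(0),"ext mid",(lo+hi)[:2]/2,(hi-lo)[:2],rc)
    # pads : fit dark bright
    m=(w[...,2]>.006)&(w[...,2]<.02)&(w[...,0]>.56)&(w[...,0]<.7)&(abs(w[...,1])<.25)
    q=w[m]; print("rail",len(q),np.median(q[:,2]),cv2.minAreaRect((q[:,:2]*1000).astype(np.float32)))
    q=w[(w[...,2]>.125)&(w[...,2]<.165)&(w[...,1]<-.22)]
    print("bin",len(q),cv2.minAreaRect((q[:,:2]*1000).astype(np.float32)))
for z in((275,113),(374,103),(475,94),(573,84)):
    uv=((z[0]+.5)/3-.5+130,(z[1]+.5)/3-.5+145); print("T",at(T,uv,.012))
for z in((192,354),(294,319),(391,287),(481,256)):
    uv=((z[0]+.5)/3-.5+140,(z[1]+.5)/3-.5+120); print("S",at(S,uv,.012))
```

```text
top floor [np.float64(0.00025031727171651843), np.float64(0.00015947002239269852), np.float64(0.00016746002365189346)]
top good 158 [ 0.4913 -0.162   0.045 ] ext mid [ 0.4921 -0.1624] [0.0301 0.0294] ((491.8705749511719, -162.22006225585938), (28.21737289428711, 28.267484664916992), 25.679975509643555)
top bulg 166 [ 0.4304 -0.0713  0.0469] ext mid [ 0.4305 -0.0717] [0.0272 0.0295] ((430.6169128417969, -71.5721206665039), (27.596511840820312, 28.21572494506836), 42.30898666381836)
top choke 199 [0.4917 0.1611 0.0285] ext mid [0.4926 0.1615] [0.0369 0.0351] ((491.9256896972656, 160.87298583984375), (36.16845703125, 35.174720764160156), 19.45887565612793)
top relay 82 [0.5002 0.0064 0.0201] ext mid [0.4999 0.0068] [0.0204 0.0285] ((500.50946044921875, 6.085636138916016), (28.42226791381836, 13.275785446166992), 68.43742370605469)
top heat 139 [0.4252 0.0824 0.0613] ext mid [0.4255 0.0809] [0.0393 0.0446] ((425.7616882324219, 81.33958435058594), (24.633289337158203, 40.07042694091797), 26.401031494140625)
rail 4295 0.011357507160209956 ((615.1369018554688, 11.4320068359375), (73.2542495
[... 935 characters left out ...]
 4.775755882263184), (26.51918601989746, 14.863924980163574), 70.44343566894531)
scene heat 129 [0.4319 0.0792 0.0596] ext mid [0.4299 0.0796] [0.0415 0.0454] ((429.92620849609375, 80.44966125488281), (26.593080520629883, 41.775634765625), 27.0758056640625)
rail 3875 0.01116255733128848 ((619.8150634765625, 11.198348999023438), (74.56263732910156, 415.4402160644531), 4.212396144866943)
bin 4091 ((102.89404296875, -403.4921875), (963.30126953125, 146.58941650390625), 6.74476432800293)
T [0.6111 0.0786 0.012 ]
T [0.6165 0.0036 0.012 ]
T [ 0.6212 -0.0732  0.012 ]
T [ 0.6267 -0.1482  0.012 ]
S [ 0.6305 -0.1477  0.012 ]
S [ 0.6246 -0.072   0.012 ]
S [0.6198 0.0038 0.012 ]
S [0.6139 0.0787 0.012 ]
```

```bash
cat >> h.py <<'E'
from scipy.spatial.transform import Rotation as Ro
def theta(s):
    R=Ro.from_quat(np.roll(s["orientation"],-1)).as_matrix(); return np.degrees(np.arctan2(R[1,1],R[0,1])),R
def plan(target,th,n,jaw,start=None,th0=None):
    s=env.get_state(); t0,R=theta(s)
    p=np.array(s["tcp_pos"] if start is None else start,float); t=t0 if th0 is None else th0
    q0=p.copy(); out=[]; T0=t
    for i in range(1,n+1):
        a=np.radians(t); tx=np.array([-np.sin(a),np.cos(a),0]);ty=np.array([np.cos(a),np.sin(a),0])
        f=i/n; d=q0+(np.array(target)-q0)*f-p; dt=round(-((T0+(th-T0)*f)-t),1)
        r=[jaw,round(d@tx,4),round(d@ty,4),round(-d[2],4),0,0,dt]
        out+=r; p=p+tx*r[1]+ty*r[2]-np.array([0,0,r[3]]); t-=dt
    print(n,"rows maxnorm",max(np.linalg.norm(out[7*i+1:7*i+4]) for i in range(n)),"end",p.round(4),round(t,2))
    print(out)
def st():
    s=env.get_state(); print("t",round(s["clock"],3),"tcp",s["tcp_pos"].round(4),"th",round(theta(s)[0],2),"tilt",theta(s)[1][:,2].round(4),"F",s["wrist_force"].round(2),"gap",round(s["finger_gap"],4),"q",s["joint_pos"].round(2))
E
python3 -c "
from h import *
st(); plan([.503,.0055,.16],-21,10,-1)"
```

```text
t 0.95 tcp [0.1949 0.541  0.2424] th 70.19 tilt [ 1.e-04  1.e-04 -1.e+00] F [-0.33 -0.27 -0.16] gap 0.0856 q [1.09 0.31 0.05 1.3  0.   1.43]
10 rows maxnorm 0.06238918175453178 end [0.503  0.0055 0.16  ] -21.01
[-1, np.float64(-0.0471), np.float64(-0.0399), np.float64(0.0082), 0, 0, np.float64(9.1), -1, np.float64(-0.0529), np.float64(-0.032), np.float64(0.0083), 0, 0, np.float64(9.1), -1, np.float64(-0.0573), np.float64(-0.0232), np.float64(0.0082), 0, 0, np.float64(9.2), -1, np.float64(-0.0602), np.float64(-0.0138), np.float64(0.0082), 0, 0, np.float64(9.1), -1, np.float64(-0.0616), np.float64(-0.0041), np.float64(0.0083), 0, 0, np.float64(9.1), -1, np.float64(-0.0615), np.float64(0.0058), np.float64(0.0082), 0, 0, np.float64(9.1), -1, np.float64(-0.0599), np.float64(0.0154), np.float64(0.0082), 0, 0, np.float64(9.1), -1, np.float64(-0.0566), np.float64(0.0246), np.float64(0.0083), 0, 0, np.float64(9.1), -1, np.float64(-0.0521), np.float64(0.0333), np.float64(0.0082), 0, 0, np.float64(9.2), -1, np.float64(-0.046), np.float64(0.0412), np.float64(0.0083), 0, 0, np.float64(9.1)]
```

Emit:
{"op": "move_arm", "data": {"deltas": [-1,-0.047,-0.04,0.008,0,0,9.1,-1,-0.053,-0.032,0.008,0,0,9.1,-1,-0.057,-0.023,0.008,0,0,9.2,-1,-0.06,-0.014,0.008,0,0,9.1,-1,-0.061,-0.004,0.008,0,0,9.1,-1,-0.061,0.006,0.008,0,0,9.1,-1,-0.06,0.015,0.008,0,0,9.1,-1,-0.057,0.025,0.008,0,0,9.1,-1,-0.052,0.033,0.008,0,0,9.2,-1,-0.046,0.041,0.008,0,0,9.1], "squeeze": 30}}

```text
clock: 2.2
tcp_pos: [0.5027, 0.0046, 0.1624]
orientation: [0.0, 0.826, 0.564, 0.001]
wrist_force: [0.3, 0.6, -0.1]
finger_gap: 0.0857
```

Run:
```python
from h import *
np.set_printoptions(precision=4,suppress=True)
st()
p=imaging.read_camera("wrist"); pickle.dump(p,open("pics/w1.pkl","wb")); cv2.imwrite("pics/w1.png",p["img"][:,:,::-1])
w=pts(p); R=cv2.Rodrigues(p["rvec"])[0]; print("campos",-R.T@p["tvec"],"axis",R[2])
q=w[(np.hypot(w[...,0]-.503,w[...,1]-.005)<.03)&(w[...,2]>.014)&(w[...,2]<.03)]
print(len(q),cv2.minAreaRect((q[:,:2]*1000).astype(np.float32)))
st()
```

```text
t 2.2 tcp [0.5027 0.0046 0.1624] th -21.33 tilt [ 0.0011  0.0002 -1.    ] F [ 0.34  0.56 -0.12] gap 0.0857 q [-0.15  0.21 -0.29  1.07  0.    1.79]
campos [0.5328 0.0827 0.2953] axis [-0.1169 -0.3042 -0.9454]
395 ((503.3957824707031, 5.6461639404296875), (28.70326805114746, 12.547212600708008), 68.5164566040039)
t 2.25 tcp [ 0.5067 -0.0015  0.1614] th -21.93 tilt [ 0.004  -0.0044 -1.    ] F [ 4.92 -5.23  0.07] gap 0.0853 q [-0.16  0.22 -0.28  1.06 -0.    1.79]
```

View pics/w1.png

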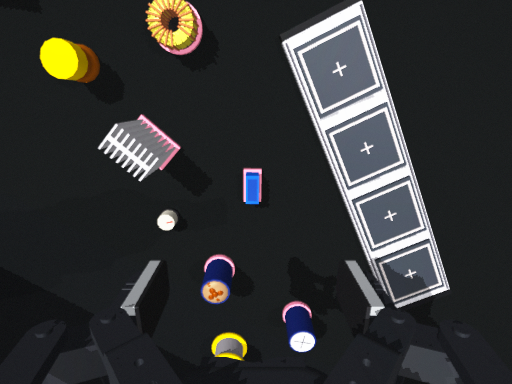

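The wrist view shows the relay centred at (252,186), the choke at (175,25), the heatsink at (138,148), the bulged can at (217,280), the good can with the scored cross at (300,330) and the four pad crosses. It agrees with the average of the two fixed cameras.

Run:
```python
from h import *
np.set_printoptions(precision=4,suppress=True)
p=imaging.read_camera("wrist"); pickle.dump(p,open("pics/w2.pkl","wb")); w=pts(p); g=cv2.cvtColor(p["img"],cv2.COLOR_RGB2GRAY)
for nm,c,z0,z1 in(("good",(.485,-.167),.04,.055),("bulg",(.433,-.071),.044,.058),("choke",(.488,.16),.022,.04),("relay",(.503,.005),.014,.03),("heat",(.427,.08),.054,.075)):
    q=w[(np.hypot(w[...,0]-c[0],w[...,1]-c[1])<.04)&(w[...,2]>z0)&(w[...,2]<z1)]
    if len(q)<10: print(nm,len(q));continue
    lo,hi=q.min(0),q.max(0); print(nm,len(q),(lo+hi)/2,hi-lo,cv2.minAreaRect((q[:,:2]*1000).astype(np.float32)))
for c in((.6125,.0787),(.6182,.0037),(.6229,-.0726),(.6286,-.148)):
    d=np.hypot(w[...,0]-c[0],w[...,1]-c[1]); m=(d<.018)&(g>150); print("pad",m.sum(),w[m].mean(0),(w[m].min(0)+w[m].max(0))/2)
st()
plan([.5034,.0056,.018],-21.4,3,-1)
```

```text
good 590 [ 0.4943 -0.1631  0.0443] [0.0295 0.0302 0.0084] ((494.1945495605469, -162.639892578125), (29.625991821289062, 29.042011260986328), 37.05171203613281)
bulg 624 [ 0.4332 -0.0722  0.0483] [0.0293 0.0294 0.0085] ((433.4147033691406, -72.22943878173828), (29.929981231689453, 28.624469757080078), 64.67935943603516)
choke 1471 [0.4946 0.1583 0.0279] [0.0376 0.0317 0.0118] ((493.08062744140625, 156.12637329101562), (29.024492263793945, 37.57088851928711), 70.86959075927734)
relay 411 [0.5032 0.0054 0.019 ] [0.0208 0.031  0.01  ] ((503.306396484375, 5.5967206954956055), (28.770112991333008, 12.611218452453613), 68.06715393066406)
heat 1447 [0.4283 0.0806 0.0597] [0.0401 0.0464 0.0113] ((428.19305419921875, 80.64875030517578), (25.813135147094727, 40.3397331237793), 26.643856048583984)
pad 75 [0.6128 0.0783 0.0137] [0.6128 0.0784 0.014 ]
pad 65 [0.6181 0.0026 0.0137] [0.6182 0.0022 0.0139]
pad 49 [ 0.6234 -0.0735  0.0137] [ 0.6234 -0.0736  0.0134]
pad 42 [ 0.629  -0.1489  0.0137] [ 0.6289 -0.1494  0.0138]
t 2.3 tcp [0.5046 0.0016 0.1616] th -21.53 tilt [ 0.0018 -0.0016 -1.    ] F [-0.7   0.69  0.55] gap 0.0853 q [-0.16  0.22 -0.28  1.07 -0.    1.79]
3 rows maxnorm 0.04792108095608862 end [0.5034 0.0056 0.018 ] -21.43
[-1, np.float64(0.0011), np.float64(-0.0009), np.float64(0.0479), 0, 0, np.float64(-0.0), -1, np.float64(0.0011), np.float64(-0.0008), np.float64(0.0478), 0, 0, np.float64(-0.1), -1, np.float64(0.001), np.float64(-0.0009), np.float64(0.0479), 0, 0, np.float64(-0.0)]
```

Emit:
{"op": "move_arm", "data": {"deltas": [0,0.001,0,0.05,0,0,0,0,0,0,0.05,0,0,0,0,0,0,0,0,0,0]}}

```text
clock: 2.68
tcp_pos: [0.4983, 0.0085, 0.0593]
orientation: [-0.003, 0.824, 0.567, -0.003]
wrist_force: [-0.1, 0.6, 0.3]
finger_gap: 0.0425
```

Run:
```python
from h import *
st(); plan([.5034,.0056,.018],-21.6,2,0)
```

```text
t 2.675 tcp [0.4983 0.0085 0.0593] th -20.97 tilt [-0.0082  0.0014 -1.    ] F [-0.13  0.61  0.33] gap 0.0425 q [-0.14  0.31 -0.44  0.83  0.    1.79]
2 rows maxnorm 0.020905980005730417 end [0.5034 0.0056 0.018 ] -21.57
[0, np.float64(-0.0004), np.float64(0.0029), np.float64(0.0207), 0, 0, np.float64(0.3), 0, np.float64(-0.0004), np.float64(0.0029), np.float64(0.0206), 0, 0, np.float64(0.3)]
```

Emit:
{"op": "move_arm", "data": {"deltas": [0,0,0,0,0,0,0,0,0,0,0,0,0,0,0,0,0,0,0,0,0]}}

```text
clock: 3.05
tcp_pos: [0.5034, 0.0076, 0.0641]
orientation: [0.001, 0.824, 0.566, 0.001]
wrist_force: [0.5, 0.3, -0.1]
finger_gap: 0.0429
```

Run:
```python
from h import *
st(); plan([.5034,.0056,.018],-21.6,2,0)
```

```text
t 3.05 tcp [0.5034 0.0076 0.0641] th -20.99 tilt [ 3.3e-03 -4.0e-04 -1.0e+00] F [ 0.53  0.33 -0.07] gap 0.0429 q [-0.14  0.3  -0.43  0.83  0.    1.79]
2 rows maxnorm 0.02312098613813866 end [0.5034 0.0056 0.018 ] -21.59
[0, np.float64(-0.0009), np.float64(0.0003), np.float64(0.023), 0, 0, np.float64(0.3), 0, np.float64(-0.0009), np.float64(0.0004), np.float64(0.0231), 0, 0, np.float64(0.3)]
```

Emit:
{"op": "move_arm", "data": {"deltas": [0,-0.001,0,0.015,0,0,0.3,0,-0.001,0,0.015,0,0,0.3,0,0,0,0.01,0,0,0,0,0,0,0.004,0,0,0,0,0,0,0,0,0,0,0,0,0,0,0,0,0]}}

```text
clock: 3.8
tcp_pos: [0.5017, 0.0057, 0.0186]
orientation: [0.0, 0.827, 0.562, 0.0]
wrist_force: [0.2, 0.2, -0.2]
finger_gap: 0.0427
```

Run:
```python
from h import *
st()
p=imaging.read_camera("wrist");cv2.imwrite("pics/w3.png",p["img"][:,:,::-1])
```

```text
t 3.8 tcp [0.5017 0.0057 0.0186] th -21.61 tilt [ 6.e-04  0.e+00 -1.e+00] F [ 0.25  0.2  -0.17] gap 0.0427 q [-0.15  0.36 -0.49  0.72  0.    1.8 ]
```

View pics/w3.png

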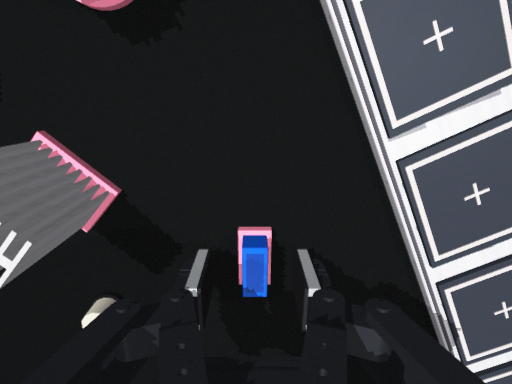

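The relay at (255,265) is centred and square between the fingers, so I'll close.

Emit:
{"op": "move_arm", "data": {"deltas": [1,0,0.001,0,0,0,0,1,0,0,0,0,0,0,1,0,0,0,0,0,0,1,0,0,0,0,0,0], "squeeze": 30}}

```text
clock: 4.35
tcp_pos: [0.5028, 0.0053, 0.0188]
orientation: [0.0, 0.827, 0.562, 0.0]
wrist_force: [-0.0, -0.2, 4.4]
finger_gap: 0.0123
```

Run:
```python
from h import *
st(); s=env.get_state();z=s["tcp_pos"][2]
plan([.6127,.0785,z+.08],4.2,4,1,start=s["tcp_pos"]+[0,0,.08])
```

```text
t 4.35 tcp [0.5028 0.0053 0.0188] th -21.61 tilt [ 1.2e-03 -1.0e-04 -1.0e+00] F [-0.03 -0.21  4.37] gap 0.0123 q [-0.15  0.36 -0.49  0.72  0.    1.8 ]
4 rows maxnorm 0.033028775333033465 end [0.6127 0.0785 0.0988] 4.19
[1, np.float64(0.0271), np.float64(0.0188), np.float64(-0.0), 0, 0, np.float64(-6.5), 1, np.float64(0.0249), np.float64(0.0217), np.float64(-0.0), 0, 0, np.float64(-6.4), 1, np.float64(0.0222), np.float64(0.0244), np.float64(-0.0), 0, 0, np.float64(-6.5), 1, np.float64(0.0194), np.float64(0.0267), np.float64(-0.0), 0, 0, np.float64(-6.4)]
```

Emit:
{"op": "move_arm", "data": {"deltas": [1,0,0,-0.03,0,0,0,1,0,0,-0.05,0,0,0,1,0.027,0.019,0,0,0,-6.5,1,0.025,0.022,0,0,0,-6.4,1,0.022,0.024,0,0,0,-6.5,1,0.019,0.027,0,0,0,-6.4,1,0,0,0,0,0,0,1,0,0,0.02,0,0,0,1,0,0,0,0,0,0,1,0,0,0,0,0,0]}}

```text
clock: 5.6
tcp_pos: [0.6118, 0.0776, 0.0786]
orientation: [-0.0, 0.681, 0.732, -0.0]
wrist_force: [-0.5, -0.2, -0.1]
finger_gap: 0.0122
```

Run:
```python
from h import *
st(); plan([.6127,.0785,.032],4.2,3,1)
p=imaging.read_camera("wrist");cv2.imwrite("pics/w4.png",p["img"][:,:,::-1])
```

```text
t 5.6 tcp [0.6118 0.0776 0.0786] th 4.14 tilt [-7.e-04  0.e+00 -1.e+00] F [-0.52 -0.23 -0.13] gap 0.0122 q [-0.    0.48 -0.11  0.98  0.    1.49]
3 rows maxnorm 0.01560416611036937 end [0.6127 0.0785 0.032 ] 4.24
[1, np.float64(0.0003), np.float64(0.0003), np.float64(0.0155), 0, 0, np.float64(-0.0), 1, np.float64(0.0003), np.float64(0.0003), np.float64(0.0155), 0, 0, np.float64(-0.0), 1, np.float64(0.0002), np.float64(0.0003), np.float64(0.0156), 0, 0, np.float64(-0.1)]
```

View pics/w4.png

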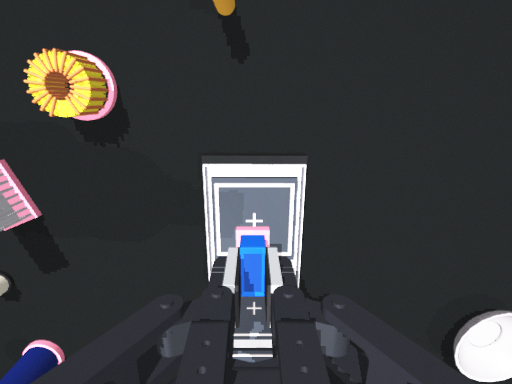

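The relay is held square and upright at (253,265) over the last pad, whose cross is at (254,220). Lowering it now.

Emit:
{"op": "move_arm", "data": {"deltas": [1,0.001,0.001,0.015,0,0,0,1,0,0,0.015,0,0,0,1,0,0,0.01,0,0,0,1,0,0,0.005,0,0,0,1,0,0,0.001,0,0,0,1,0,0,0,0,0,0,1,0,0,0,0,0,0]}}

```text
clock: 6.52
tcp_pos: [0.6138, 0.079, 0.0328]
orientation: [0.0, 0.681, 0.732, 0.0]
wrist_force: [-1.1, 0.1, -1.6]
finger_gap: 0.0122
```

Run:
```python
from h import *
st()
```

```text
t 6.525 tcp [0.6138 0.079  0.0328] th 4.19 tilt [ 1.e-03  1.e-04 -1.e+00] F [-1.1   0.13 -1.6 ] gap 0.0122 q [-0.    0.53 -0.16  0.88  0.    1.5 ]
```

Emit:
{"op": "move_arm", "data": {"deltas": [1,0,-0.001,0.001,0,0,0,1,0,0,0.001,0,0,0,1,0,0,0,0,0,0]}}

```text
clock: 6.9
tcp_pos: [0.6124, 0.0789, 0.0308]
orientation: [0.0, 0.681, 0.732, 0.0]
wrist_force: [-1.5, -0.3, 3.0]
finger_gap: 0.012
```

Emit:
{"op": "move_arm", "data": {"deltas": [0.5,0,0,0,0,0,0,0,0,0,0,0,0,0,0,0,0,-0.01,0,0,0,-0.4,0,0,-0.04,0,0,0,-0.4,0,0,-0.04,0,0,0]}}

```text
clock: 7.52
tcp_pos: [0.6121, 0.0789, 0.1215]
orientation: [-0.0, 0.681, 0.732, -0.0]
wrist_force: [0.2, 0.5, -0.1]
finger_gap: 0.0597
```

Run:
```python
from h import *
st(); plan([.4946,.1605,.12],4.2,3,-.4)
p=imaging.read_camera("wrist");cv2.imwrite("pics/w5.png",p["img"][:,:,::-1])
```

```text
t 7.525 tcp [0.6121 0.0789 0.1215] th 4.19 tilt [-6.e-04  1.e-04 -1.e+00] F [ 0.19  0.47 -0.1 ] gap 0.0597 q [-0.    0.45 -0.05  1.07  0.    1.5 ]
3 rows maxnorm 0.047714358425949725 end [0.4946 0.1605 0.12  ] 4.19
[-0.4, np.float64(0.03), np.float64(-0.0371), np.float64(0.0005), 0, 0, np.float64(-0.0), -0.4, np.float64(0.03), np.float64(-0.0371), np.float64(0.0005), 0, 0, np.float64(-0.0), -0.4, np.float64(0.03), np.float64(-0.037), np.float64(0.0005), 0, 0, np.float64(-0.0)]
```

View pics/w5.png

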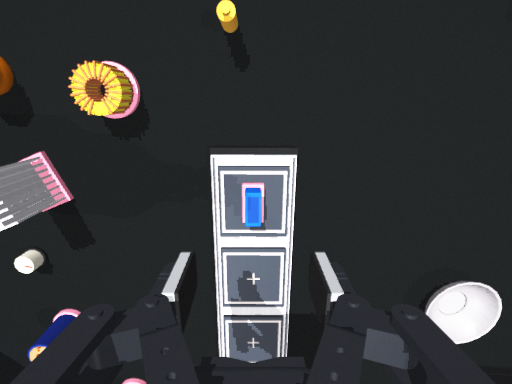

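The relay stands mid-pad at (253,203). The choke is next.

Emit:
{"op": "move_arm", "data": {"deltas": [-0.4,0.03,-0.037,0,0,0,0,-0.4,0.03,-0.037,0,0,0,0,-0.4,0.03,-0.037,0,0,0,0,-0.4,0,0,0.02,0,0,0,-0.4,0,0,0.02,0,0,0,-0.4,0,0,0.015,0,0,0,-0.4,0,0,0,0,0,0,-0.4,0,0,0,0,0,0]}}

```text
clock: 8.57
tcp_pos: [0.4956, 0.1605, 0.0658]
orientation: [0.0, 0.681, 0.732, 0.0]
wrist_force: [0.7, -0.1, -0.9]
finger_gap: 0.0601
```

Run:
```python
from h import *
st(); plan([.4946,.1605,.022],4.2,3,-.4)
p=imaging.read_camera("wrist");cv2.imwrite("pics/w6.png",p["img"][:,:,::-1]); w=pts(p)
q=w[(np.hypot(w[...,0]-.4946,w[...,1]-.16)<.03)&(w[...,2]>.018)&(w[...,2]<.036)]; lo,hi=q.min(0),q.max(0);print((lo+hi)/2,hi-lo)
q=w[(np.hypot(w[...,0]-.4946,w[...,1]-.16)<.03)&(w[...,2]>.002)&(w[...,2]<.009)]; lo,hi=q.min(0),q.max(0);print((lo+hi)/2,hi-lo)
```

```text
t 8.575 tcp [0.4956 0.1605 0.0658] th 4.17 tilt [ 7.e-04  2.e-04 -1.e+00] F [ 0.66 -0.11 -0.9 ] gap 0.0601 q [ 0.16  0.33 -0.39  0.85  0.    1.66]
3 rows maxnorm 0.014605478424207815 end [0.4946 0.1605 0.022 ] 4.17
[-0.4, np.float64(0.0), np.float64(-0.0003), np.float64(0.0146), 0, 0, np.float64(-0.0), -0.4, np.float64(0.0), np.float64(-0.0004), np.float64(0.0146), 0, 0, np.float64(-0.0), -0.4, np.float64(0.0001), np.float64(-0.0003), np.float64(0.0146), 0, 0, np.float64(-0.0)]
[0.49440434 0.16138502 0.02563447] [0.03778317 0.0372259  0.01511159]
[0.49439268 0.16308633 0.00549663] [0.05888486 0.0525474  0.0069928 ]
```

View pics/w6.png

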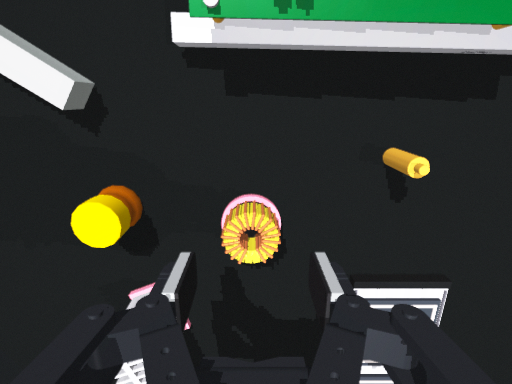

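Emit:
{"op": "move_arm", "data": {"deltas": [-0.4,0.001,-0.001,0.015,0,0,0,-0.4,0,0,0.015,0,0,0,-0.4,0,0,0.01,0,0,0,-0.4,0,0,0.002,0,0,0,-0.4,0,0,0,0,0,0,1,0,0,0,0,0,0,1,0,0,0,0,0,0,1,0,0,0,0,0,0], "squeeze": 30}}

```text
clock: 9.62
tcp_pos: [0.4946, 0.1616, 0.024]
orientation: [0.0, 0.681, 0.732, 0.001]
wrist_force: [0.5, 0.1, 3.6]
finger_gap: 0.037
```

Run:
```python
from h import *
st(); s=env.get_state()
plan([.618,.003,.1],4.2,4,1,start=s["tcp_pos"]*[1,1,0]+[0,0,.1])
```

```text
t 9.625 tcp [0.4946 0.1616 0.024 ] th 4.19 tilt [ 1.4e-03  3.0e-04 -1.0e+00] F [0.46 0.06 3.61] gap 0.037 q [ 0.16  0.38 -0.44  0.75  0.    1.66]
4 rows maxnorm 0.05025584543115358 end [0.618 0.003 0.1  ] 4.19
[1, np.float64(-0.0418), np.float64(0.0279), np.float64(-0.0), 0, 0, np.float64(-0.0), 1, np.float64(-0.0418), np.float64(0.0278), np.float64(-0.0), 0, 0, np.float64(-0.0), 1, np.float64(-0.0418), np.float64(0.0279), np.float64(-0.0), 0, 0, np.float64(-0.0), 1, np.float64(-0.0418), np.float64(0.0278), np.float64(-0.0), 0, 0, np.float64(-0.0)]
```

Emit:
{"op": "move_arm", "data": {"deltas": [1,0,0,-0.026,0,0,0,1,0,0,-0.05,0,0,0,1,-0.042,0.028,0,0,0,0,1,-0.042,0.028,0,0,0,0,1,-0.042,0.028,0,0,0,0,1,-0.042,0.028,0,0,0,0,1,0,0,0,0,0,0,1,0,0,0.02,0,0,0,1,0,0,0.02,0,0,0,1,0,0,0,0,0,0]}}

```text
clock: 10.88
tcp_pos: [0.6155, 0.0032, 0.0574]
orientation: [-0.002, 0.681, 0.733, -0.001]
wrist_force: [-0.3, 0.7, -0.1]
finger_gap: 0.0367
```

Run:
```python
from h import *
st(); plan([.618,.003,.036],4.2,2,1)
p=imaging.read_camera("wrist");cv2.imwrite("pics/w7.png",p["img"][:,:,::-1]); st()
```

```text
t 10.875 tcp [0.6155 0.0032 0.0574] th 4.23 tilt [-4.9e-03  9.0e-04 -1.0e+00] F [-0.34  0.68 -0.14] gap 0.0367 q [-0.13  0.5  -0.14  0.94  0.    1.37]
2 rows maxnorm 0.010779146533933009 end [0.618 0.003 0.036] 4.23
[1, np.float64(-0.0002), np.float64(0.0012), np.float64(0.0107), 0, 0, np.float64(0.0), 1, np.float64(-0.0001), np.float64(0.0013), np.float64(0.0107), 0, 0, np.float64(0.0)]
t 10.925 tcp [0.6166 0.003  0.0587] th 4.23 tilt [-2.6e-03  6.0e-04 -1.0e+00] F [-0.88 -0.5   0.19] gap 0.0364 q [-0.13  0.5  -0.13  0.94  0.    1.37]
```

View pics/w7.png

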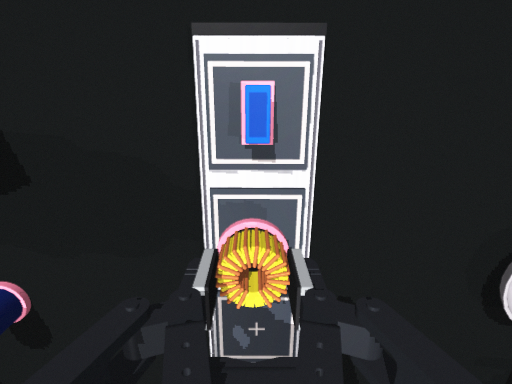

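The choke is held level at (253,265) above pad 3. The relay on the end pad is at (258,113). Lowering it.

Emit:
{"op": "move_arm", "data": {"deltas": [1,0,0,0.01,0,0,0,1,0,0,0.008,0,0,0,1,0,0,0.004,0,0,0,1,0,0,0,0,0,0,1,0,0,0,0,0,0,1,0,0,0,0,0,0]}}

```text
clock: 11.68
tcp_pos: [0.6183, 0.002, 0.0376]
orientation: [0.0, 0.681, 0.732, 0.0]
wrist_force: [-0.2, -0.5, 1.0]
finger_gap: 0.0365
```

Emit:
{"op": "move_arm", "data": {"deltas": [1,0.001,0,0.001,0,0,0,1,0,0,0.001,0,0,0,1,0,0,0,0,0,0]}}

```text
clock: 12.05
tcp_pos: [0.6181, 0.0032, 0.036]
orientation: [0.0, 0.681, 0.732, 0.0]
wrist_force: [-2.2, 0.2, 4.7]
finger_gap: 0.0368
```

Emit:
{"op": "move_arm", "data": {"deltas": [0.1,0,0,0,0,0,0,-0.4,0,0,0,0,0,0,-0.4,0,0,-0.015,0,0,0,-0.4,0,0,-0.04,0,0,0,-0.4,0,0,-0.04,0,0,0,-0.4,0,0,0,0,0,0]}}

```text
clock: 12.8
tcp_pos: [0.6209, 0.0027, 0.1354]
orientation: [0.003, 0.681, 0.732, 0.003]
wrist_force: [0.2, 0.1, -0.3]
finger_gap: 0.0599
```

Run:
```python
from h import *
st(); plan([.4943,-.163,.13],4.2,4,-.4)
p=imaging.read_camera("wrist");cv2.imwrite("pics/w8.png",p["img"][:,:,::-1])
```

```text
t 12.8 tcp [0.6209 0.0027 0.1354] th 4.19 tilt [ 0.0085 -0.001  -1.    ] F [ 0.24  0.07 -0.34] gap 0.0599 q [-0.12  0.44 -0.03  1.09  0.    1.37]
4 rows maxnorm 0.05215476967641598 end [ 0.4943 -0.163   0.13  ] 4.19
[-0.4, np.float64(-0.039), np.float64(-0.0346), np.float64(0.0014), 0, 0, np.float64(-0.0), -0.4, np.float64(-0.039), np.float64(-0.0346), np.float64(0.0013), 0, 0, np.float64(-0.0), -0.4, np.float64(-0.039), np.float64(-0.0346), np.float64(0.0014), 0, 0, np.float64(-0.0), -0.4, np.float64(-0.039), np.float64(-0.0346), np.float64(0.0013), 0, 0, np.float64(-0.0)]
```

View pics/w8.png

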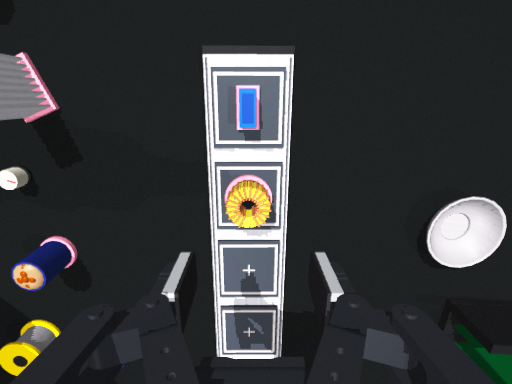

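The choke stands mid-pad at (248,200). The good can is next.

Emit:
{"op": "move_arm", "data": {"deltas": [-0.4,-0.039,-0.034,0,0,0,0,-0.4,-0.039,-0.034,0,0,0,0,-0.4,-0.039,-0.034,0,0,0,0,-0.4,-0.039,-0.034,0,0,0,0,-0.4,0,0,0.02,0,0,0,-0.4,0,0,0.02,0,0,0,-0.4,0,0,0,0,0,0,-0.4,0,0,0,0,0,0,-0.4,0,0,0,0,0,0]}}

```text
clock: 13.98
tcp_pos: [0.4943, -0.1624, 0.091]
orientation: [0.001, 0.681, 0.733, 0.0]
wrist_force: [0.5, 0.2, -0.3]
finger_gap: 0.0595
```

Run:
```python
from h import *
st(); plan([.4943,-.163,.032],4.2,4,-.4)
p=imaging.read_camera("wrist");cv2.imwrite("pics/w9.png",p["img"][:,:,::-1]); w=pts(p)
q=w[(np.hypot(w[...,0]-.4943,w[...,1]+.163)<.03)&(w[...,2]>.04)&(w[...,2]<.05)]; lo,hi=q.min(0),q.max(0);print((lo+hi)/2,hi-lo)
```

```text
t 13.975 tcp [ 0.4943 -0.1624  0.091 ] th 4.21 tilt [ 1.1e-03 -4.0e-04 -1.0e+00] F [ 0.49  0.18 -0.28] gap 0.0595 q [-0.47  0.31 -0.35  0.91  0.    1.03]
4 rows maxnorm 0.014801351289662711 end [ 0.4943 -0.163   0.032 ] 4.21
[-0.4, np.float64(-0.0001), np.float64(-0.0), np.float64(0.0147), 0, 0, np.float64(0.0), -0.4, np.float64(-0.0002), np.float64(-0.0), np.float64(0.0148), 0, 0, np.float64(0.0), -0.4, np.float64(-0.0001), np.float64(-0.0), np.float64(0.0147), 0, 0, np.float64(0.0), -0.4, np.float64(-0.0002), np.float64(-0.0), np.float64(0.0148), 0, 0, np.float64(0.0)]
[ 0.49388263 -0.16319146  0.04419102] [0.0291269  0.03010443 0.00826653]
```

View pics/w9.png

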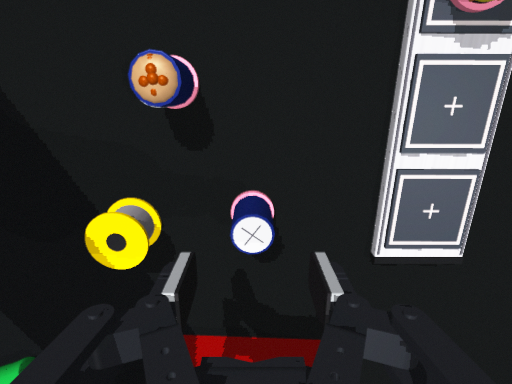

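The can with the scored cross at (253,235) is confirmed as the good one and is centred. Grasping it.

Emit:
{"op": "move_arm", "data": {"deltas": [-0.4,-0.001,0,0.02,0,0,0,-0.4,0,0,0.02,0,0,0,-0.4,0,0,0.014,0,0,0,-0.4,0,0,0.005,0,0,0,-0.4,0,0,0,0,0,0,0.4,0,0,0,0,0,0,1,0,0,0,0,0,0,1,0,0,0,0,0,0,1,0,0,0,0,0,0], "squeeze": 30}}

```text
clock: 15.15
tcp_pos: [0.4943, -0.1637, 0.0321]
orientation: [0.001, 0.681, 0.732, 0.0]
wrist_force: [0.5, 0.4, 4.8]
finger_gap: 0.0288
```

Run:
```python
from h import *
st(); s=env.get_state()
plan([.623,-.073,.11],4.2,3,1,start=s["tcp_pos"]*[1,1,0]+[0,0,.11])
```

```text
t 15.15 tcp [ 0.4943 -0.1637  0.0321] th 4.18 tilt [ 1.4e-03 -6.0e-04 -1.0e+00] F [0.5  0.37 4.76] gap 0.0288 q [-0.47  0.37 -0.43  0.77  0.    1.02]
3 rows maxnorm 0.05253008661709973 end [ 0.623 -0.073  0.11 ] 4.18
[1, np.float64(0.027), np.float64(0.045), np.float64(-0.0), 0, 0, np.float64(-0.0), 1, np.float64(0.0271), np.float64(0.045), np.float64(-0.0), 0, 0, np.float64(-0.0), 1, np.float64(0.027), np.float64(0.0449), np.float64(-0.0), 0, 0, np.float64(-0.0)]
```

Emit:
{"op": "move_arm", "data": {"deltas": [1,0,0,-0.03,0,0,0,1,0,0,-0.048,0,0,0,1,0.02,0.034,0,0,0,0,1,0.02,0.034,0,0,0,0,1,0.02,0.034,0,0,0,0,1,0.021,0.033,0,0,0,0,1,0,0,0.02,0,0,0,1,0,0,0.02,0,0,0,1,0,0,0,0,0,0,1,0,0,0,0,0,0]}}

```text
clock: 16.4
tcp_pos: [0.6226, -0.0729, 0.0697]
orientation: [0.0, 0.681, 0.732, 0.0]
wrist_force: [0.0, 0.5, 0.2]
finger_gap: 0.0289
```

Run:
```python
from h import *
st(); plan([.623,-.073,.044],4.2,2,1)
p=imaging.read_camera("wrist");cv2.imwrite("pics/w10.png",p["img"][:,:,::-1]); st()
```

```text
t 16.4 tcp [ 0.6226 -0.0729  0.0697] th 4.18 tilt [ 2.e-04  0.e+00 -1.e+00] F [0.04 0.49 0.22] gap 0.0289 q [-0.24  0.51 -0.09  0.97  0.    1.25]
2 rows maxnorm 0.01290193783894497 end [ 0.623 -0.073  0.044] 4.18
[1, np.float64(-0.0001), np.float64(0.0002), np.float64(0.0129), 0, 0, np.float64(-0.0), 1, np.float64(-0.0), np.float64(0.0002), np.float64(0.0128), 0, 0, np.float64(-0.0)]
t 16.45 tcp [ 0.6229 -0.073   0.0702] th 4.18 tilt [ 1.2e-03 -2.0e-04 -1.0e+00] F [ 0.29  0.3  -1.1 ] gap 0.0289 q [-0.24  0.51 -0.09  0.97  0.    1.25]
```

View pics/w10.png

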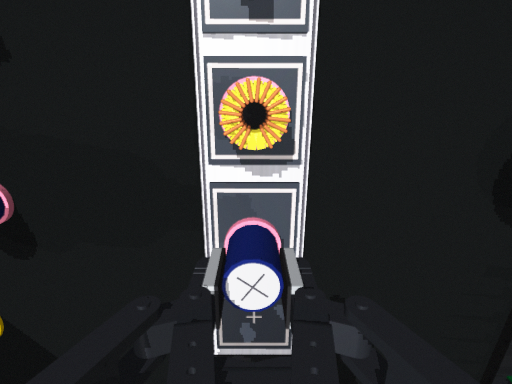

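The can is held upright at (253,285), with the choke behind it at (255,113). Lowering it.

Emit:
{"op": "move_arm", "data": {"deltas": [1,0,0,0.012,0,0,0,1,0,0,0.008,0,0,0,1,0,0,0.004,0,0,0,1,0,0,0.001,0,0,0,1,0,0,0,0,0,0,1,0,0,0,0,0,0]}}

```text
clock: 17.2
tcp_pos: [0.6227, -0.0728, 0.0444]
orientation: [0.0, 0.681, 0.732, 0.0]
wrist_force: [0.2, -1.2, -0.4]
finger_gap: 0.029
```

Emit:
{"op": "move_arm", "data": {"deltas": [1,0,0,0.001,0,0,0,1,0,0,0,0,0,0]}}

```text
clock: 17.45
tcp_pos: [0.6228, -0.0728, 0.0441]
orientation: [0.0, 0.681, 0.732, 0.0]
wrist_force: [-1.5, 0.2, 4.9]
finger_gap: 0.0291
```

Emit:
{"op": "move_arm", "data": {"deltas": [0.2,0,0,0,0,0,0,-0.3,0,0,0,0,0,0,-0.3,0,0,-0.02,0,0,0,-0.4,0,0,-0.045,0,0,0,-0.4,0,0,-0.045,0,0,0,-0.4,0,0,0,0,0,0]}}

```text
clock: 18.2
tcp_pos: [0.6252, -0.0734, 0.1577]
orientation: [0.004, 0.681, 0.732, 0.002]
wrist_force: [0.3, -0.6, 1.5]
finger_gap: 0.0598
```

Run:
```python
from h import *
st(); plan([.4283,.0806,.15],26.6,5,-.4)
p=imaging.read_camera("wrist");cv2.imwrite("pics/w11.png",p["img"][:,:,::-1])
```

```text
t 18.2 tcp [ 0.6252 -0.0734  0.1577] th 4.19 tilt [ 0.0079 -0.0018 -1.    ] F [ 0.25 -0.63  1.49] gap 0.0598 q [-0.24  0.45  0.03  1.15  0.    1.25]
5 rows maxnorm 0.0500581661669702 end [0.4283 0.0806 0.15  ] 26.59
[-0.4, np.float64(0.0336), np.float64(-0.037), np.float64(0.0015), 0, 0, np.float64(-4.5), -0.4, np.float64(0.0364), np.float64(-0.0343), np.float64(0.0016), 0, 0, np.float64(-4.5), -0.4, np.float64(0.039), np.float64(-0.0313), np.float64(0.0015), 0, 0, np.float64(-4.4), -0.4, np.float64(0.0412), np.float64(-0.0283), np.float64(0.0016), 0, 0, np.float64(-4.5), -0.4, np.float64(0.0434), np.float64(-0.0249), np.float64(0.0015), 0, 0, np.float64(-4.5)]
```

View pics/w11.png

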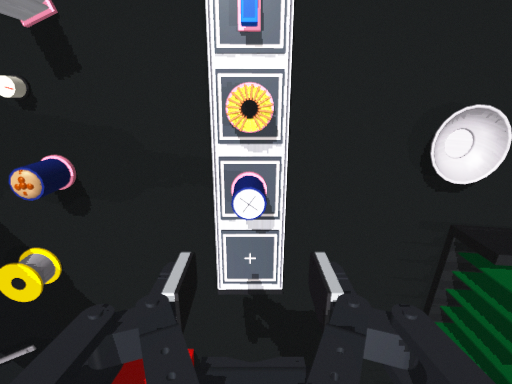

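The good can stands on its pad at (249,195), and the bin-side pad with its cross at (250,258) is free. The heatsink is next.

Emit:
{"op": "move_arm", "data": {"deltas": [-0.4,0.033,-0.036,0,0,0,-4.5,-0.4,0.036,-0.034,0,0,0,-4.5,-0.4,0.039,-0.031,0,0,0,-4.4,-0.4,0.041,-0.028,0,0,0,-4.5,-0.4,0.043,-0.025,0,0,0,-4.5,-0.4,0,0,0.02,0,0,0,-0.4,0,0,0.01,0,0,0,-0.4,0,0,0,0,0,0,-0.4,0,0,0,0,0,0,-0.4,0,0,0,0,0,0]}}

```text
clock: 19.5
tcp_pos: [0.4283, 0.0796, 0.1236]
orientation: [0.0, 0.526, 0.851, 0.0]
wrist_force: [-0.7, 0.1, -1.2]
finger_gap: 0.0601
```

Run:
```python
from h import *
st(); plan([.4283,.0806,.04],26.6,4,-.4)
p=imaging.read_camera("wrist");cv2.imwrite("pics/w12.png",p["img"][:,:,::-1]); w=pts(p)
q=w[(np.hypot(w[...,0]-.4283,w[...,1]-.0806)<.035)&(w[...,2]>.056)&(w[...,2]<.07)];print(cv2.minAreaRect((q[:,:2]*1000).astype(np.float32)))
```

```text
t 19.5 tcp [0.4283 0.0796 0.1236] th 26.55 tilt [ 6.e-04  1.e-04 -1.e+00] F [-0.67  0.05 -1.16] gap 0.0601 q [-0.    0.12 -0.5   0.95  0.    1.11]
4 rows maxnorm 0.020902392207591932 end [0.4282 0.0806 0.04  ] 26.65
[-0.4, np.float64(0.0002), np.float64(0.0001), np.float64(0.0209), 0, 0, np.float64(-0.0), -0.4, np.float64(0.0002), np.float64(0.0001), np.float64(0.0209), 0, 0, np.float64(-0.0), -0.4, np.float64(0.0002), np.float64(0.0001), np.float64(0.0209), 0, 0, np.float64(-0.0), -0.4, np.float64(0.0003), np.float64(0.0001), np.float64(0.0209), 0, 0, np.float64(-0.1)]
((428.05657958984375, 80.85197448730469), (24.942493438720703, 40.67439651489258), 26.474679946899414)
```

View pics/w12.png

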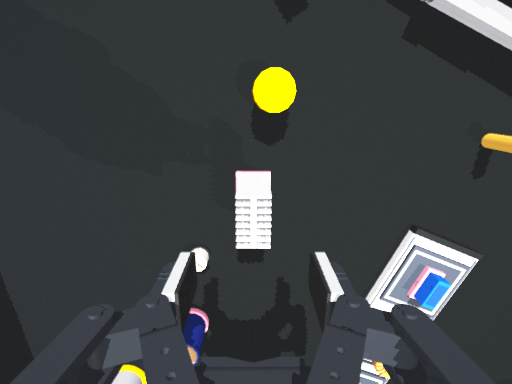

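The heatsink at (253,210) is square and centred between the jaws. Descending.

Emit:
{"op": "move_arm", "data": {"deltas": [-0.4,0.001,0,0.025,0,0,0,-0.4,0,0,0.025,0,0,0,-0.4,0,0,0.02,0,0,0,-0.4,0,0,0.012,0,0,0,-0.4,0,0,0,0,0,0,0.4,0,0,0,0,0,0,1,0,0,0,0,0,0,1,0,0,0,0,0,0,1,0,0,0,0,0,0], "squeeze": 35}}

```text
clock: 20.68
tcp_pos: [0.428, 0.0808, 0.0421]
orientation: [0.001, 0.526, 0.851, 0.001]
wrist_force: [-0.5, 1.3, 6.4]
finger_gap: 0.0248
```

Run:
```python
from h import *
st(); s=env.get_state(); 
plan([.6288,-.1487,.155],4.2,7,1,start=s["tcp_pos"]*[1,1,0]+[0,0,.155])
```

```text
t 20.675 tcp [0.428  0.0808 0.0421] th 26.59 tilt [ 0.0019  0.     -1.    ] F [-0.53  1.35  6.39] gap 0.0248 q [ 0.    0.22 -0.62  0.73  0.    1.11]
7 rows maxnorm 0.04361009057546201 end [ 0.6288 -0.1487  0.155 ] 4.19
[1, np.float64(-0.0422), np.float64(0.011), np.float64(-0.0), 0, 0, np.float64(3.2), 1, np.float64(-0.0415), np.float64(0.0133), np.float64(-0.0), 0, 0, np.float64(3.2), 1, np.float64(-0.0406), np.float64(0.0156), np.float64(-0.0), 0, 0, np.float64(3.2), 1, np.float64(-0.0398), np.float64(0.0178), np.float64(-0.0), 0, 0, np.float64(3.2), 1, np.float64(-0.0387), np.float64(0.0201), np.float64(-0.0), 0, 0, np.float64(3.2), 1, np.float64(-0.0375), np.float64(0.0222), np.float64(-0.0), 0, 0, np.float64(3.2), 1, np.float64(-0.0362), np.float64(0.0242), np.float64(-0.0), 0, 0, np.float64(3.2)]
```

Emit:
{"op": "move_arm", "data": {"deltas": [1,0,0,-0.03,0,0,0,1,0,0,-0.043,0,0,0,1,0,0,-0.04,0,0,0,1,-0.042,0.011,0,0,0,3.2,1,-0.041,0.013,0,0,0,3.2,1,-0.041,0.016,0,0,0,3.2,1,-0.04,0.018,0,0,0,3.2,1,-0.039,0.02,0,0,0,3.2,1,-0.037,0.022,0,0,0,3.2,1,-0.036,0.024,0,0,0,3.2]}}

```text
clock: 21.92
tcp_pos: [0.6282, -0.1493, 0.1539]
orientation: [-0.0, 0.682, 0.732, -0.0]
wrist_force: [-0.0, -0.1, -1.0]
finger_gap: 0.0246
```

Emit:
{"op": "move_arm", "data": {"deltas": [1,0,0,0.025,0,0,0,1,0,0,0.025,0,0,0,1,0,0,0.02,0,0,0,1,0,0,0,0,0,0,1,0,0,0,0,0,0,1,0,0,0,0,0,0]}}

```text
clock: 22.68
tcp_pos: [0.6284, -0.1485, 0.0856]
orientation: [0.001, 0.681, 0.733, 0.0]
wrist_force: [-0.2, -0.1, -0.2]
finger_gap: 0.0246
```

Run:
```python
from h import *
st(); plan([.6288,-.1487,.055],4.2,3,1)
p=imaging.read_camera("wrist");cv2.imwrite("pics/w13.png",p["img"][:,:,::-1]); st()
```

```text
t 22.675 tcp [ 0.6284 -0.1485  0.0856] th 4.19 tilt [ 2.e-03 -7.e-04 -1.e+00] F [-0.16 -0.07 -0.17] gap 0.0246 q [-0.36  0.53 -0.02  1.02  0.    1.14]
3 rows maxnorm 0.010200980345045275 end [ 0.6287 -0.1487  0.055 ] 4.19
[1, np.float64(-0.0001), np.float64(0.0001), np.float64(0.0102), 0, 0, np.float64(-0.0), 1, np.float64(-0.0), np.float64(0.0001), np.float64(0.0102), 0, 0, np.float64(-0.0), 1, np.float64(-0.0001), np.float64(0.0001), np.float64(0.0102), 0, 0, np.float64(-0.0)]
t 22.725 tcp [ 0.6284 -0.1485  0.0856] th 4.19 tilt [ 2.e-03 -6.e-04 -1.e+00] F [-1.12 -0.42  0.34] gap 0.0244 q [-0.36  0.53 -0.02  1.02  0.    1.14]
```

View pics/w13.png

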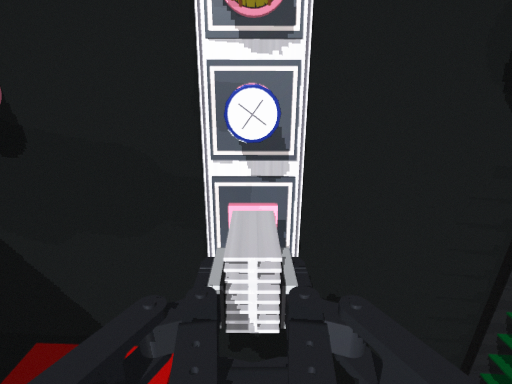

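The heatsink is upright at (253,270) above pad 1, with the good can at (252,113). Lowering it.

Emit:
{"op": "move_arm", "data": {"deltas": [1,0,0,0.014,0,0,0,1,0,0,0.01,0,0,0,1,0,0,0.005,0,0,0,1,0,0,0.002,0,0,0,1,0,0,0,0,0,0,1,0,0,0,0,0,0]}}

```text
clock: 23.48
tcp_pos: [0.627, -0.1479, 0.0541]
orientation: [-0.0, 0.681, 0.733, -0.0]
wrist_force: [-4.1, 2.1, 7.1]
finger_gap: 0.0248
```

Emit:
{"op": "move_arm", "data": {"deltas": [0.2,0,0,0,0,0,0,-0.2,0,0,0,0,0,0,-0.2,0,0,-0.02,0,0,0,-0.4,0,0,-0.05,0,0,0,-0.4,0,0,-0.05,0,0,0,-0.4,0,0,0,0,0,0,-0.4,0,0,0,0,0,0]}}

```text
clock: 24.35
tcp_pos: [0.6275, -0.1483, 0.1728]
orientation: [-0.0, 0.681, 0.732, -0.0]
wrist_force: [-0.1, 0.1, -0.5]
finger_gap: 0.0604
```

Run:
```python
from h import *
st(); plan([.4334,-.0722,.15],4.2,5,-.4)
p=imaging.read_camera("wrist");cv2.imwrite("pics/w14.png",p["img"][:,:,::-1])
w=pts(p); q=w[(np.hypot(w[...,0]-.628,w[...,1]+.149)<.04)&(w[...,2]>.066)&(w[...,2]<.08)];print(cv2.minAreaRect((q[:,:2]*1000).astype(np.float32)))
```

```text
t 24.35 tcp [ 0.6275 -0.1483  0.1728] th 4.18 tilt [-2.e-04  1.e-04 -1.e+00] F [-0.14  0.1  -0.48] gap 0.0604 q [-0.36  0.47  0.12  1.21  0.    1.14]
5 rows maxnorm 0.041939480206602466 end [ 0.4335 -0.0722  0.15  ] 4.18
[-0.4, np.float64(0.018), np.float64(-0.0376), np.float64(0.0046), 0, 0, np.float64(-0.0), -0.4, np.float64(0.018), np.float64(-0.0376), np.float64(0.0045), 0, 0, np.float64(-0.0), -0.4, np.float64(0.018), np.float64(-0.0376), np.float64(0.0046), 0, 0, np.float64(-0.0), -0.4, np.float64(0.018), np.float64(-0.0376), np.float64(0.0045), 0, 0, np.float64(-0.0), -0.4, np.float64(0.018), np.float64(-0.0376), np.float64(0.0046), 0, 0, np.float64(-0.0)]
((626.9254760742188, -148.2650146484375), (24.8629150390625, 40.69495391845703), 3.938626766204834)
```

View pics/w14.png

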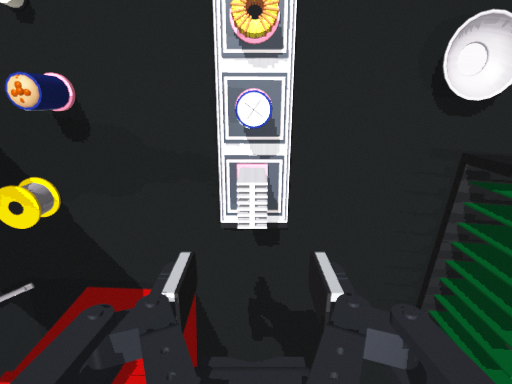

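The heatsink stands on its pad at (252,195), within about 2 mm of centre. Now the bulged can.

Emit:
{"op": "move_arm", "data": {"deltas": [-0.4,0.018,-0.038,0,0,0,0,-0.4,0.018,-0.038,0,0,0,0,-0.4,0.018,-0.037,0.01,0,0,0,-0.4,0.018,-0.038,0.02,0,0,0,-0.4,0.018,-0.038,0.02,0,0,0,-0.4,0,0,0.02,0,0,0,-0.4,0,0,0,0,0,0,-0.4,0,0,0,0,0,0,-0.4,0,0,0,0,0,0]}}

```text
clock: 25.52
tcp_pos: [0.4335, -0.0727, 0.1038]
orientation: [0.0, 0.681, 0.732, 0.0]
wrist_force: [0.4, 0.7, -0.4]
finger_gap: 0.0597
```

Run:
```python
from h import *
st(); plan([.4334,-.0722,.04],4.2,4,-.4)
p=imaging.read_camera("wrist");cv2.imwrite("pics/w15.png",p["img"][:,:,::-1]); w=pts(p)
q=w[(np.hypot(w[...,0]-.4334,w[...,1]+.0722)<.03)&(w[...,2]>.042)&(w[...,2]<.055)]; lo,hi=q.min(0),q.max(0);print((lo+hi)/2,hi-lo)
```

```text
t 25.525 tcp [ 0.4335 -0.0727  0.1038] th 4.18 tilt [ 1.e-03 -3.e-04 -1.e+00] F [ 0.41  0.75 -0.44] gap 0.0597 q [-0.35  0.15 -0.53  0.9   0.    1.15]
4 rows maxnorm 0.01600124995117569 end [ 0.4334 -0.0722  0.04  ] 4.18
[-0.4, np.float64(0.0001), np.float64(-0.0), np.float64(0.0159), 0, 0, np.float64(-0.0), -0.4, np.float64(0.0002), np.float64(-0.0), np.float64(0.016), 0, 0, np.float64(-0.0), -0.4, np.float64(0.0001), np.float64(-0.0), np.float64(0.0159), 0, 0, np.float64(-0.0), -0.4, np.float64(0.0001), np.float64(-0.0001), np.float64(0.016), 0, 0, np.float64(-0.0)]
[ 0.43275673 -0.07199503  0.04758387] [0.02900944 0.02934862 0.01107137]
```

View pics/w15.png

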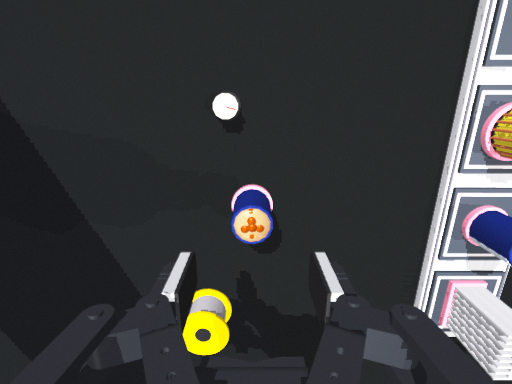

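The brown-crusted can at (252,222) is centred. Grasping it high and lifting.

Emit:
{"op": "move_arm", "data": {"deltas": [-0.4,0,0,0.025,0,0,0,-0.4,0,0,0.025,0,0,0,-0.4,0,0,0.013,0,0,0,-0.4,0,0,0,0,0,0,0.4,0,0,0,0,0,0,1,0,0,0,0,0,0,1,0,0,0,0,0,0,1,0,0,0,0,0,0,1,0,0,-0.03,0,0,0,1,0,0,-0.05,0,0,0], "squeeze": 35}}

```text
clock: 26.82
tcp_pos: [0.431, -0.0718, 0.12]
orientation: [-0.002, 0.681, 0.732, -0.001]
wrist_force: [-0.2, -0.5, -0.9]
finger_gap: 0.0285
```

Emit:
{"op": "move_arm", "data": {"deltas": [1,0,0,-0.05,0,0,0,1,0,0,-0.05,0,0,0,1,0,0,-0.04,0,0,0,1,0,0,0,0,0,0]}}

```text
clock: 27.32
tcp_pos: [0.4343, -0.0729, 0.2637]
orientation: [0.003, 0.681, 0.732, 0.001]
wrist_force: [0.4, -0.1, -1.7]
finger_gap: 0.0284
```

Run:
```python
from h import *
np.set_printoptions(precision=4,suppress=True)
st()
p=imaging.read_camera("top"); cv2.imwrite("pics/t2.png",cv2.resize(p["img"][140:300,190:510,::-1],None,fx=2.4,fy=2.4))
w=pts(p)
g=w[(w[...,2]>.13)&(w[...,2]<.16)&(w[...,1]<-.27)&(w[...,0]>.42)&(w[...,0]<.6)&(w[...,1]>-.44)]
print(len(g),cv2.minAreaRect((g[:,:2]*1000).astype(np.float32)),np.median(g[:,2]))
im=cv2.cvtColor(p["img"],cv2.COLOR_RGB2HSV)
m=(im[...,0]>22)&(im[...,0]<35)&(im[...,1]>120)&(im[...,2]>120)&(w[...,2]>.1)
m[:,:380]=False;q=w[m];print("strip",len(q),cv2.minAreaRect((q[:,:2]*1000).astype(np.float32)))
m=(im[...,1]<60)&(im[...,2]>100)&(w[...,2]>.12)&(w[...,2]<.16);m[:,:380]=False;q=w[m];print("flap",len(q),cv2.minAreaRect((q[:,:2]*1000).astype(np.float32)))
```

```text
t 27.325 tcp [ 0.4343 -0.0729  0.2637] th 4.19 tilt [ 0.0065 -0.0022 -1.    ] F [ 0.44 -0.05 -1.7 ] gap 0.0284 q [-0.35  0.04 -0.24  1.29  0.    1.15]
0 ((0.0, 0.0), (0.0, 0.0), 0.0) nan
strip 0 ((0.0, 0.0), (0.0, 0.0), 0.0)
flap 0 ((0.0, 0.0), (0.0, 0.0), 0.0)
  return _methods._mean(a, axis=axis, dtype=dtype,
  ret = ret.dtype.type(ret / rcount)
```

View pics/t2.png

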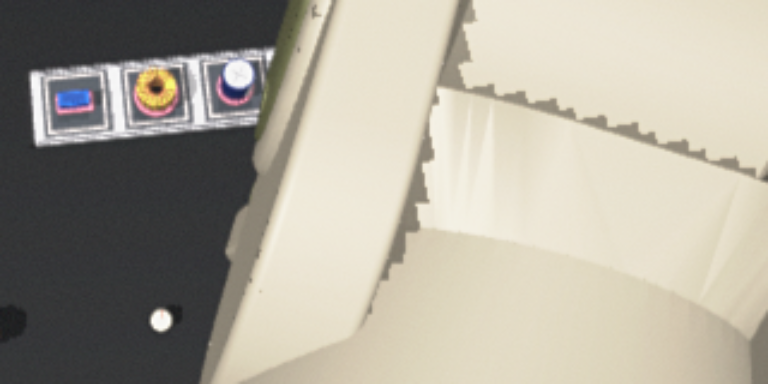

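The arm hides the bin in this view, so I'll use the earlier unobstructed top picture, plus the scene view.

Run:
```python
from h import *
np.set_printoptions(precision=4,suppress=True)
for f,c0,c1 in(("top1",380,512),("scene1",0,140)):
    p=pickle.load(open(f"pics/{f}.pkl","rb")); w=pts(p)
    im=cv2.cvtColor(p["img"],cv2.COLOR_RGB2HSV); col=np.zeros(im.shape[:2],bool); col[130:260,c0:c1]=1
    m=col&(im[...,0]>22)&(im[...,0]<35)&(im[...,1]>120)&(im[...,2]>120)&(w[...,2]>.1)
    r=lambda q:cv2.minAreaRect((q[:,:2]*1000).astype(np.float32))
    q=w[m];print(f,"strip",len(q),r(q),q.mean(0))
    m=col&(im[...,1]<60)&(im[...,2]>100)&(w[...,2]>.12)&(w[...,2]<.16);q=w[m];print("grey",len(q),r(q),np.median(q,0))
    m=col&(w[...,2]>.135)&(w[...,2]<.16);q=w[m];print("rim",len(q),r(q))
    uv=proj(p,[(.505,-.354,.145)])
    cr=p["img"][160:270,max(c0-10,0):c0+130,::-1].copy(); cv2.circle(cr,(int(uv[0,0])-max(c0-10,0),int(uv[0,1])-160),1,(255,0,255),-1)
    cv2.imwrite(f"pics/bin_{f}.png",cv2.resize(cr,None,fx=4,fy=4))
st(); plan([.503,-.354,.25],4.2,6,1)
```

```text
top1 strip 132 ((473.525634765625, -354.2064208984375), (6.887767314910889, 70.60430908203125), 1.4299441576004028) [ 0.4736 -0.3558  0.145 ]
grey 2023 ((509.1935729980469, -354.6885070800781), (88.123779296875, 101.91414642333984), 1.6067590713500977) [ 0.5086 -0.3548  0.1438]
rim 4772 ((503.4297180175781, -354.54150390625), (130.70094299316406, 132.41494750976562), 1.6233229637145996)
scene1 strip 145 ((472.6082458496094, -356.7030334472656), (16.738811492919922, 68.65420532226562), 2.8475265502929688) [ 0.4729 -0.3576  0.1438]
grey 1337 ((501.12872314453125, -355.4095153808594), (109.76966094970703, 101.7389144897461), 1.4590290784835815) [ 0.5144 -0.3563  0.1433]
rim 3456 ((506.35260009765625, -355.7982177734375), (135.2882537841797, 130.91941833496094), 1.779654860496521)
t 27.375 tcp [ 0.4334 -0.0726  0.2616] th 4.19 tilt [ 0.0032 -0.001  -1.    ] F [ 0.17 -0.35 -0.25] gap 0.0285 q [-0.35  0.04 -0.24  1.29  0.    1.15]
6 rows maxnorm 0.048436969351932 end [ 0.503 -0.354  0.25 ] 4.19
[1, np.float64(-0.0476), np.float64(0.0082), np.float64(0.0019), 0, 0, np.float64(-0.0), 1, np.float64(-0.0476), np.float64(0.0081), np.float64(0.002), 0, 0, np.float64(-0.0), 1, np.float64(-0.0477), np.float64(0.0082), np.float64(0.0019), 0, 0, np.float64(-0.0), 1, np.float64(-0.0476), np.float64(0.0081), np.float64(0.0019), 0, 0, np.float64(-0.0), 1, np.float64(-0.0476), np.float64(0.0082), np.float64(0.002), 0, 0, np.float64(-0.0), 1, np.float64(-0.0476), np.float64(0.0081), np.float64(0.0019), 0, 0, np.float64(-0.0)]
```

View pics/bin_top1.png

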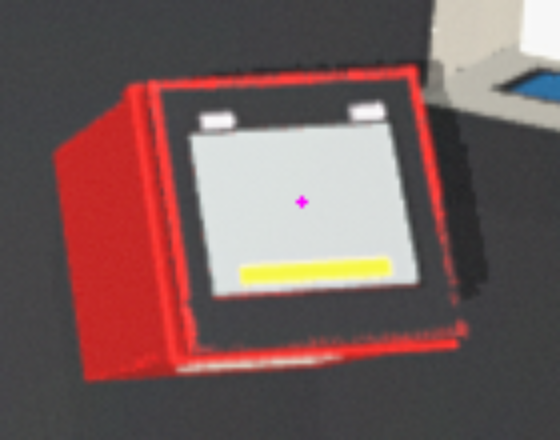

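The bin's flap is centred near (0.505, -0.355), with its hinge at +x and the yellow strip at -x. I'll turn the jaws along y so nothing blocks the can's slide towards -x.

Run:
```python
from h import *
st(); plan([.501,-.355,.24],91.6,10,1,start=[.4330,-.0724,.263])
```

```text
t 27.375 tcp [ 0.4334 -0.0726  0.2616] th 4.19 tilt [ 0.0032 -0.001  -1.    ] F [ 0.17 -0.35 -0.25] gap 0.0285 q [-0.35  0.04 -0.24  1.29  0.    1.15]
10 rows maxnorm 0.029240212037534886 end [ 0.501 -0.355  0.24 ] 91.59
[1, np.float64(-0.0287), np.float64(0.0047), np.float64(0.0023), 0, 0, np.float64(-8.7), 1, np.float64(-0.029), np.float64(0.0003), np.float64(0.0023), 0, 0, np.float64(-8.8), 1, np.float64(-0.0288), np.float64(-0.0041), np.float64(0.0023), 0, 0, np.float64(-8.7), 1, np.float64(-0.0278), np.float64(-0.0084), np.float64(0.0023), 0, 0, np.float64(-8.8), 1, np.float64(-0.0262), np.float64(-0.0126), np.float64(0.0023), 0, 0, np.float64(-8.7), 1, np.float64(-0.024), np.float64(-0.0164), np.float64(0.0023), 0, 0, np.float64(-8.7), 1, np.float64(-0.0213), np.float64(-0.0199), np.float64(0.0023), 0, 0, np.float64(-8.8), 1, np.float64(-0.0179), np.float64(-0.0228), np.float64(0.0023), 0, 0, np.float64(-8.7), 1, np.float64(-0.0143), np.float64(-0.0253), np.float64(0.0023), 0, 0, np.float64(-8.8), 1, np.float64(-0.0103), np.float64(-0.0272), np.float64(0.0023), 0, 0, np.float64(-8.7)]
```

Emit:
{"op": "move_arm", "data": {"deltas": [1,-0.029,0.005,0,0,0,-8.7,1,-0.029,0,0,0,0,-8.8,1,-0.029,-0.004,0,0,0,-8.7,1,-0.028,-0.008,0.004,0,0,-8.8,1,-0.026,-0.013,0.004,0,0,-8.7,1,-0.024,-0.016,0.004,0,0,-8.7,1,-0.021,-0.02,0.004,0,0,-8.8,1,-0.018,-0.023,0.003,0,0,-8.7,1,-0.014,-0.025,0.003,0,0,-8.8,1,-0.01,-0.027,0,0,0,-8.7]}}

```text
clock: 28.62
tcp_pos: [0.4996, -0.3548, 0.2356]
orientation: [-0.001, -0.016, 1.0, 0.002]
wrist_force: [0.6, 0.9, -1.0]
finger_gap: 0.0281
```

Emit:
{"op": "move_arm", "data": {"deltas": [1,0,0,0.01,0,0,0,1,0,0,0.01,0,0,0,1,0,0,0,0,0,0,1,0,0,0,0,0,0]}}

```text
clock: 29.12
tcp_pos: [0.5003, -0.3539, 0.2184]
orientation: [-0.0, -0.014, 1.0, 0.0]
wrist_force: [0.3, -0.5, -0.1]
finger_gap: 0.0286
```

Run:
```python
from h import *
st(); plan([.501,-.355,.19],91.6,3,1)
p=imaging.read_camera("wrist");cv2.imwrite("pics/w16.png",p["img"][:,:,::-1])
p=imaging.read_camera("scene");cv2.imwrite("pics/s16.png",cv2.resize(p["img"][90:290,0:260,::-1],None,fx=3,fy=3))
```

```text
t 29.125 tcp [ 0.5003 -0.3539  0.2184] th 91.61 tilt [-1.e-04  3.e-04 -1.e+00] F [ 0.3  -0.47 -0.13] gap 0.0286 q [-0.75  0.39  0.1   1.28  0.   -0.77]
3 rows maxnorm 0.009510520490488414 end [ 0.501 -0.355  0.19 ] 91.61
[1, np.float64(-0.0002), np.float64(-0.0004), np.float64(0.0095), 0, 0, np.float64(0.0), 1, np.float64(-0.0003), np.float64(-0.0004), np.float64(0.0094), 0, 0, np.float64(0.0), 1, np.float64(-0.0002), np.float64(-0.0003), np.float64(0.0095), 0, 0, np.float64(0.0)]
```

View pics/w16.png

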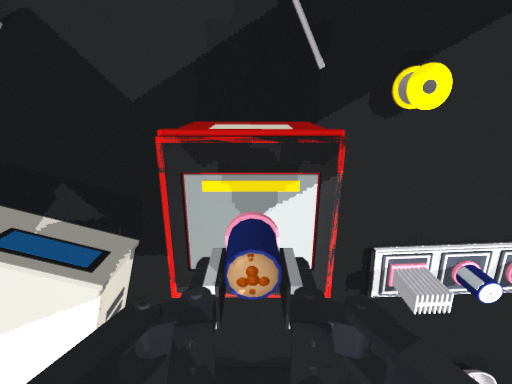

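View pics/s16.png

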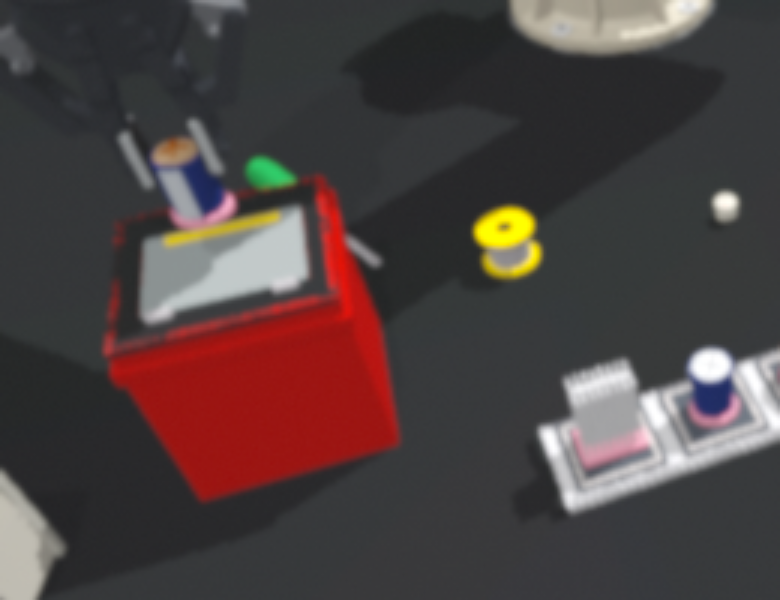

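The bulged can is upright over the flap, laterally centred at (252,265), with the yellow strip at (250,186). I'll lower it to just above the flap and let go.

Emit:
{"op": "move_arm", "data": {"deltas": [1,0,-0.001,0.012,0,0,0,1,0,0,0.01,0,0,0,1,0,0,0.005,0,0,0,1,0,0,0,0,0,0,1,0,0,0,0,0,0,0,0,0,0,0,0,0,-0.2,0,0,0,0,0,0,-0.2,0,0,0,0,0,0,-0.2,0,0,0,0,0,0]}}

```text
clock: 30.35
tcp_pos: [0.5004, -0.3557, 0.1914]
orientation: [0.0, -0.014, 1.0, -0.0]
wrist_force: [0.8, 0.2, 0.5]
finger_gap: 0.0509
```

Run:
```python
from h import *
st()
p=imaging.read_camera("wrist");cv2.imwrite("pics/w17.png",p["img"][:,:,::-1])
```

```text
t 30.35 tcp [ 0.5004 -0.3557  0.1914] th 91.58 tilt [ 2.e-04 -0.e+00 -1.e+00] F [0.82 0.18 0.5 ] gap 0.0509 q [-0.75  0.41  0.06  1.22  0.   -0.78]
```

View pics/w17.png

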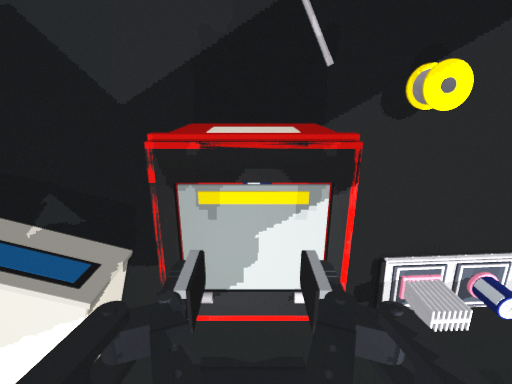

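The can has dropped, but a small blue-white speck shows at the flap's free edge (254,183). I'll back off and check for a jam.

Emit:
{"op": "move_arm", "data": {"deltas": [-0.2,0,0,-0.04,0,0,0,-0.2,0,0,-0.05,0,0,0,-0.2,0.05,0,-0.02,0,0,0,-0.2,0.05,0,0,0,0,0,-0.2,0,0,0,0,0,0,-0.2,0,0,0,0,0,0,-0.2,0,0,0,0,0,0]}}

```text
clock: 31.28
tcp_pos: [0.4013, -0.3586, 0.301]
orientation: [0.0, -0.014, 1.0, 0.0]
wrist_force: [0.5, 0.0, -1.2]
finger_gap: 0.0513
```

Run:
```python
from h import *
st()
p=imaging.read_camera("wrist");cv2.imwrite("pics/w18.png",p["img"][:,:,::-1])
p=imaging.read_camera("scene");cv2.imwrite("pics/s18.png",cv2.resize(p["img"][90:290,0:260,::-1],None,fx=3,fy=3))
```

```text
t 31.275 tcp [ 0.4013 -0.3586  0.301 ] th 91.63 tilt [ 2.e-04  1.e-04 -1.e+00] F [ 0.52  0.05 -1.2 ] gap 0.0513 q [-0.88  0.23  0.08  1.42  0.   -0.91]
```

View pics/w18.png

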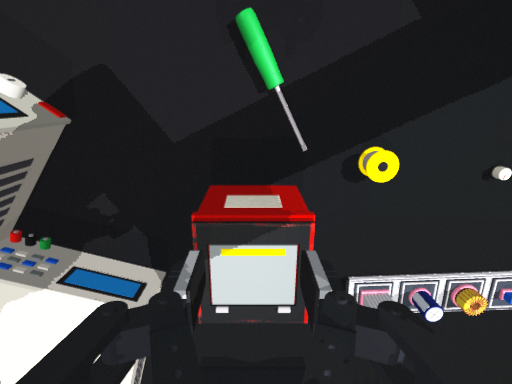

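View pics/s18.png

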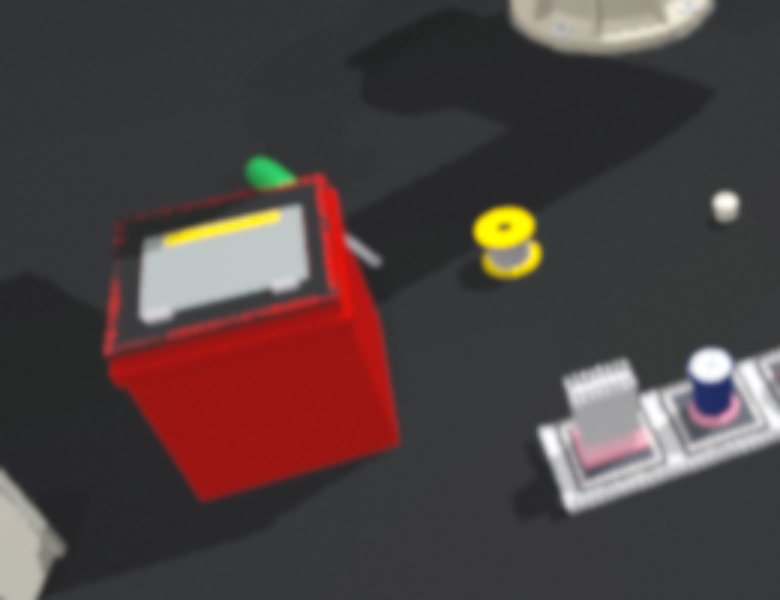

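The flap is shut level and nothing is jammed, with no can left on the bench. One last measurement of the rail.

Run:
```python
from h import *
np.set_printoptions(precision=4,suppress=True)
p=imaging.read_camera("scene"); w=pts(p)
cv2.imwrite("pics/s19.png",cv2.resize(p["img"][170:270,160:350,::-1],None,fx=4,fy=4))
P=dict(relay=(.6139,.0787,.02),choke=(.6198,.0038,.03),good=(.6246,-.072,.045),heat=(.6305,-.1477,.062)) # pads as this camera sees them
for n,(x,y,h) in P.items():
    z=.012+h; q=w[(np.hypot(w[...,0]-x,w[...,1]-y)<.036)&(w[...,2]>z-.005)&(w[...,2]<z+.006)]; lo,hi=q.min(0),q.max(0)
    r=cv2.minAreaRect((q[:,:2]*1000).astype(np.float32)); print(n,"offset mm",np.array(r[0])-np.array([x,y])*1000,"top z",np.median(q[:,2]))
st()
```

```text
relay offset mm [ 0.4708 -0.0713] top z 0.03137167746564551
choke offset mm [ 0.4125 -1.5014] top z 0.040423393058468995
good offset mm [-0.0575 -0.6082] top z 0.056767013524483406
heat offset mm [-1.9833 -0.4743] top z 0.07316305071199411
t 31.425 tcp [ 0.4012 -0.3584  0.3008] th 91.65 tilt [-0.0002  0.0006 -1.    ] F [ 0.32 -0.94 -0.19] gap 0.0516 q [-0.88  0.23  0.08  1.42  0.   -0.91]
```

View pics/s19.png

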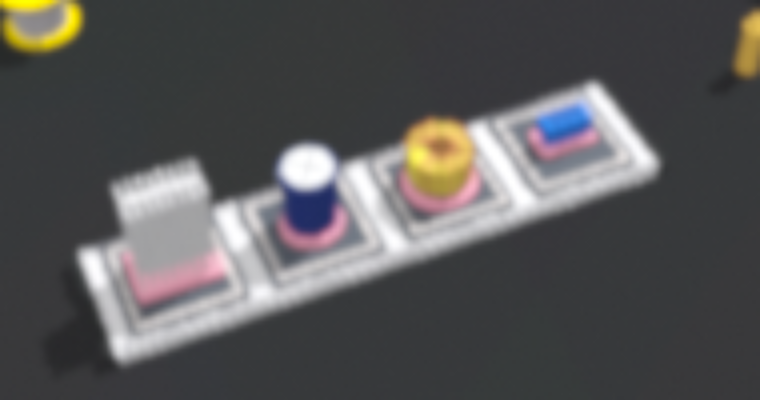

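All four parts stand upright, rising from the board end to the bin end and within about 2 mm of the pad centres. Handing in.

```bash
python3 -c "
from h import *
print(order.hand_in()); st()"
```

```text
the job is handed in; nothing more can be done
None
the job is handed in; nothing more can be done
```

The kit is laid out and handed in at about 31 s. From the board end to the bin end, the rail holds the relay (pad 4), ring choke (pad 3), good capacitor (pad 2) and heatsink (pad 1). I dropped the bulged capacitor onto the flap last.

- **Rail:** the final check shows all four parts upright at the right heights, within about 2 mm of their pad centres. The heatsink is furthest off, by about 2 mm.
- **Bin:** the flap is shut level, with nothing on it and no reject left on the bench in view. A blue-white speck at the flap edge just after release was gone in the next picture. I didn't see inside the bin, so the drop is inferred from that.
- **Disagreements between cameras:** the two fixed cameras differed by 3–6 mm in x. The wrist camera matched their average, so I used that. In the last overhead picture the arm hid the bin and one pad, so the final checks come from the scene and wrist views.
- **Forces:** the highest wrist force I read was about 8 N.

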